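# Stack, clamp and peg a column of sample cases in the banding cradle

### The job

Make the sample cases ready for banding: stack every case lid up in one square column on the two bearers of the wooden banding cradle, lengthwise between its two cheeks, deep cases underneath and flat ones on top. Then slide the loose cheek up by its fin until the column is nipped tight between the cheeks, and lock it by knocking the steel peg fully home with the mallet, never with the gripper. Finally stand the mallet back on its head on the rubber bar mat, without disturbing the candle and the liqueur bottle.

Things in the scene. Friction and masses are not known exactly. Their poses are not given: they have to be found in the camera images.
- deep_case_a: closed pale wooden sample case with a sliding lid, 120 x 60 x 48 mm (x, y, z), 260 g; origin at the centre of its underside, x along its length, z up through the lid. Starts lying lid up on the table; may be absent (None from the start). One of the two deep cases
- deep_case_b: closed pale wooden sample case with a sliding lid, 120 x 60 x 48 mm (x, y, z), 260 g; origin at the centre of its underside, x along its length, z up through the lid. Starts lying lid up on the table; may be absent (None from the start). One of the two deep cases
- flat_case_a: closed pale wooden sample case with a sliding lid, 120 x 60 x 34 mm (x, y, z), 180 g; origin at the centre of its underside, x along its length, z up through the lid. Starts lying lid up on the table; may be absent (None from the start). One of the three flat cases
- flat_case_b: closed pale wooden sample case with a sliding lid, 120 x 60 x 34 mm (x, y, z), 180 g; origin at the centre of its underside, x along its length, z up through the lid. Starts lying lid up on the table; may be absent (None from the start). One of the three flat cases
- flat_case_c: closed pale wooden sample case with a sliding lid, 120 x 60 x 34 mm (x, y, z), 180 g; origin at the centre of its underside, x along its length, z up through the lid. Starts lying lid up on the table; may be absent (None from the start). One of the three flat cases
- cradle: the banding cradle, fixed to the table: an oak board 110 x 340 x 16 mm (x, y, z), origin at the centre of its underside. Its y axis runs along the board towards the fixed cheek, an upright oak plate 80 mm wide, 16 mm thick, its inner face at y = +150 mm, its top at z = 84 mm. Two bearers (74 mm along x, 24 along y, tops at z = 28 mm) lie at y = 55 and 125 mm, leaving a strap gap between them
- bed (a point): where the middle of the column's underside belongs: midway between the two bearers, level with their tops (28 mm over the table), 60 mm from the fixed cheek's inner face; axes as the cradle's. A case standing on it has its own length along y and just touches the fixed cheek
- sliding_cheek (a joint): travel of the loose cheek along the cradle's +y towards the fixed cheek, m: 0 wide open (the clear gap between the cheeks is 180 mm), gap = 180 mm less the travel, so 0.060 with a case nipped. It stays where it is left; about 3 N moves it, more when it pushes the column along the bearers
- cheek_face (a point): centre of the inner face of the upright oak plate of the loose cheek, 80 mm wide, 14 mm thick, z = 20 to 84 mm over the table; axes as the cradle's
- fin_top (a point): middle of the top edge of the upright oak grip fin at the tail of the loose cheek: the fin is 56 mm along the cradle's x, 12 mm thick along y, and stands 40 mm clear of its 50 mm wide carriage; its top is 78 mm over the table and 118 mm behind the cheek's inner face. Best pinched from above across its 56 mm, since the peg boss (42 mm square, 60 mm high) is close in front
- peg (a joint): how far the steel peg is driven down, m: 0 to 0.004 at the start, 0.020 fully home with its head on the boss. A split spring peg: its own spring grips the bore, so it stays where it is driven; about 10 N moves it
- peg_top (a point): centre of the peg's round flat head (26 mm across, 10 mm thick), on the boss of the loose cheek, 66 mm behind its inner face: 90 mm over the table when up, 70 when home; it rides along with the cheek
- mallet: wooden bung mallet standing on its head: square head 54 x 54 mm, 66 mm high, with two iron bands; both end faces strike. Origin at the centre of the lower face of the head, z up. The handle, 20 mm thick (y), 24 mm high (z), 122 mm long, leaves the head along the mallet's -x at 33 mm above the lower face (from x = -27 to -145 mm). 400 g, centre of mass about 11 mm from the origin towards the handle
- mallet_grip (a point): a good point to grip the handle (across its 20 mm, from above), 58 mm from the middle of the head
- bar_mat: black ribbed rubber bar mat, 170 x 150 x 6 mm (x, y, z), fixed; origin at the centre of its underside. The mallet starts and ends on it
- candle: pillar candle, 64 mm across, 94 mm high, behind the cradle; leave it alone
- liqueur_bottle: small liqueur bottle, 47 mm across, 166 mm high, standing at the back; leave it alone
Not all that is in view belongs to the job. What is shaped like the deep_case_b but green is not meant.

How it is judged:
By the outcome, as a careful person would: the job done as asked, in the order asked, and still so for the second after the job is handed in, with the robot touching nothing.
Of deep_case_b, flat_case_a, flat_case_b, flat_case_c only 2 to 4 are there at a start; the rules pass over those that are not, and their reading is None.
At some moment in a run one of mallet may be knocked a few centimetres aside while the robot is not near it.
Once in a run the grip may slacken for a moment while it holds something.
It also fails if it takes over 210 s, if anything falls off the work surface, if the arm or the gripper's body presses on something with over 40 N, if the wrist force passes 120 N, or if a joint passes its speed limit or range.

### The arm

A 6-joint arm with a two-finger parallel gripper is mounted at the origin on a cart in front of the work surface, level with it; the furniture and walls round the work are solid. World frame = base frame: x ahead of the robot, y to its left, z up, the work surface at z = 0. Lengths are in m, angles in rad, forces in N, time in s.
With the tool pointing down it reaches from about 0.25 to 0.725 m from the base axis. Payload 4 kg.
Tool frame: the origin (TCP) lies between the finger pads; the fingertips stand 8 mm ahead of it and the grasp point (between the pads) lies 11 mm behind it (bot.tip_reach is the distance from the TCP to the fingertips, in m); z points along the fingers, y is the line along which they close (so a half turn about z gives the same grasp; the last joint's range is limited). The gripper opens to 85 mm and grips with 20 to 120 N. Pads are 22 mm wide; open, the fingers measure 114 mm over their backs; the gripper's body (76 mm by 85 mm) begins 54 mm behind the grasp point. The pads swing forward as they close: fully open they stand 13 mm farther back than shut.
Start: joints at [-1.206, 0.241, 0.005, 1.335, 0, 1.571], TCP at [0.178, -0.467, 0.239] pointing down, gripper open.
Joint ranges: [-2.72, 2.72], [-1.05, 1.87], [-1.09, 1.28], [-1.99, 2.15], [-1.42, 1.44], [-3.14, 3.14]. Speed limits (rad/s): [2.79, 2.79, 3.14, 3.14, 3.14, 3.14].

### API

Orientations are given as a unit quaternion [x, y, z, w].
In Python, from workcell import bot gives the robot as it stands.
- The arm moves only by the tool move_arm, never from a script. Its argument "deltas" is a list of rows, each a list of 7 numbers: the opening, from 0 (shut) to 1 (fully open), then the shift along the tool's x, y, z in mm, then the turn, a rotation vector about the tool's x, y, z in degrees. In form: [[gripper, tx, ty, tz, ax, ay, az], ...]. A call has 1 to 10 rows; each row shifts and turns the commanded pose from where the row before left it, along the tool's axes as they then stand; what a row does not reach is not made up. A row lasts 1/12 s, in which the tool goes at most 41.7 mm and 7.16 degrees, less where a joint would pass 70% of its speed; a pose out of reach is approached as far as the arm can. A call is refused whole if a number of a shift passes 41.7 or a number of a turn 7.16, either way. A call with a gripper value outside its range is refused whole. The fingers move at their own pace and stop on an object; the grip force is fixed at half the most. Time passes only in rows, so rows that do not move let the fingers close. It gives the time, the measured TCP pose, the force, the opening and the grip force at its end, in the units of the state.
- bot.get_obs(): the state, without advancing time (a new reading comes with each control period).
- bot.camera(name): name is "side" or "top"; returns the picture (420x560x3 uint8, blue, green, red); there is no depth.
- bot.calibration(name): a dict with "K" (3x3 intrinsics, pixels), "position" and "orientation" of the camera in the world. Camera axes: x right, y down, z forward; pixel columns grow to the right and rows downward; lengths in m; the calibration is good to about 2 mm. A picture is of the moment at which its call begins. calibration takes no time and is no camera call.
- bot.job_done(): hands the job in; it is judged then, once.
Trained networks look in the newest picture that a camera, given by its name, has taken for a name from the list of things; names that differ only in an ending like _2 or _b are one class to them, and where a whole thing is asked for, a point or a joint stands for the part that bears it (a point fixed in the world has none). Each returns a list of dicts, best first, with "conf" (0 to 1); they miss things now and then, are a little off and sometimes report something else, mostly with a low value. They report only what shows in the picture. A call takes as long as a camera call. They do not tell look-alikes from the thing itself.
- bot.outline_of(query, camera): "pixels" (420x560 bool, what is visible of it) and "rect" ([left, top, width, height] in pixels, round what is visible of it).
The state is a dict: "clock": time; "joint_pos": joint angles; "joint_vel": joint speeds; "tau": joint torques, N m; "eef_pos": TCP position; "tool_rot": TCP orientation; "ft_force": force on the tool from outside, world axes, zero at the start; "ft_torque": the same for the moment, N m; "grip_width": finger opening in m; "grasp_force": force on a finger pad.
Only numpy, scipy, OpenCV 4.12 (cv2) and the standard library are available. Lean on these libraries where they do the work, as an engineer would, in place of code of your own. Each camera call takes 0.05 s, during which the arm holds its last target. There are 200 camera calls.

## Working session

There is one attempt and no reset: what is moved stays moved. The work goes in short steps, Python scripts to look and compute and a tool call to move; the robot and the scene stay as the last step left them, time stands still between calls to the robot, and variables do not carry over. Pictures are saved under pics/ and viewed, at most 14 in all, crops included, and the job is handed in when it is done.

Besides the shell and the picture viewer there is one more tool, called after "Call:" as name(argument=value, ...) on one line, values as JSON. move_arm: Moves the arm, as the interface text tells. Its arguments: {"type":"object","properties":{"deltas":{"type":"array","items":{"type":"array","items":{"type":"number"}}}},"required":["deltas"]}

```bash
mkdir -p pics; ls
python3 - <<'E'
from workcell import bot
import cv2
for n in("top","side"):
    cv2.imwrite(f"pics/{n}0.png",bot.camera(n)); c=bot.calibration(n); print(n,c)
o=bot.get_obs(); print(o)
E
```

```text
pics
top {'K': array([[390.86678772,   0.        , 279.83249312],
       [  0.        , 390.86678772, 211.85703356],
       [  0.        ,   0.        ,   1.        ]]), 'position': array([0.35788297, 0.03223701, 1.04794463]), 'orientation': array([-0.63561566,  0.76437649, -0.08128547,  0.07151213])}
side {'K': array([[438.70830509,   0.        , 279.83723767],
       [  0.        , 438.70830509, 205.5505662 ],
       [  0.        ,   0.        ,   1.        ]]), 'position': array([ 0.68310697, -1.11254326,  1.03085055]), 'orientation': array([ 0.91089618,  0.03772526, -0.01732606, -0.41054204])}
{'clock': 0.1, 'joint_pos': array([-1.20601789e+00,  2.41353005e-01,  3.88407605e-03,  1.33518292e+00,
        3.43062228e-05,  1.57081147e+00]), 'joint_vel': array([ 1.79598856e-04, -1.18385951e-03,  2.49118073e-03, -2.86243041e-05,
       -1.13501209e-03,  1.42454774e-03]), 'tau': array([-5.38534005e-04, -3.73138869e+01,  2.53009683e+01,  1.08637934e-02,
        1.08083663e-05,  2.36518261e-06]), 'eef_pos': array([ 0.1781909 , -0.46660095,  0.23850386]), 'tool_rot': array([ 9.83414098e-01,  1.81372136e-01, -1.51415175e-04, -9.15481587e-04]), 'ft_force': array([0.01337414, 0.26561284, 0.46784176]), 'ft_torque': array([-0.04067097, -0.00632426,  0.02872701]), 'grasp_force': 0.0, 'grip_width': 0.0848828792946737}
```

View pics/top0.png

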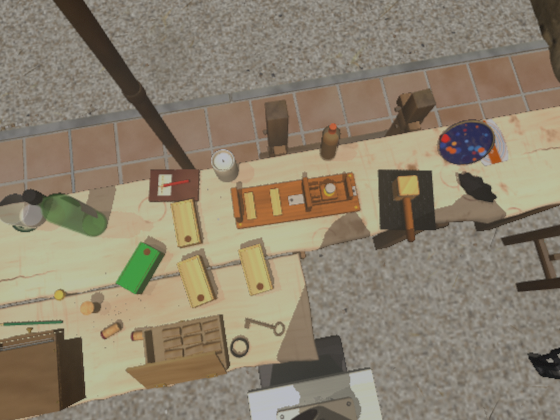

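View pics/side0.png

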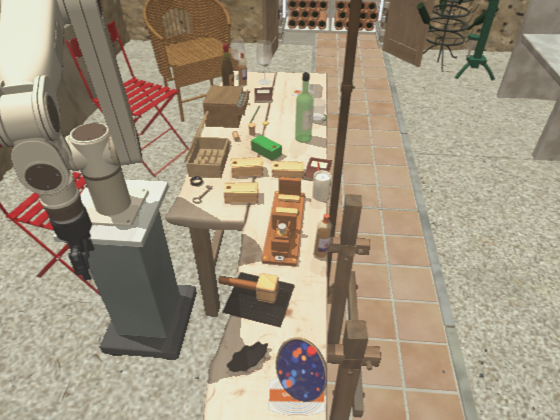

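Cases are at top (185,223), (197,280) and (256,268). The green decoy is at (139,268), with the cradle at (297,200), its fixed cheek at the left (237,205) and the fin at the right (352,190). The mallet is at (407,187), the candle at (223,165) and the bottle at (331,140). Things that could be taken for a case: the green box (139,268), the red tray (174,185) and the open box (193,340). I choose the three pale ones.

```bash
cat > h.py <<'E'
from workcell import bot
import numpy as np, cv2
from scipy.spatial.transform import Rotation as R
from scipy.optimize import minimize
C={n:bot.calibration(n) for n in("top","side")}
def proj(n,P):
    c=C[n]; q=(np.atleast_2d(P)-c["position"])@R.from_quat(c["orientation"]).as_matrix()
    u=q@c["K"].T; return u[:,:2]/u[:,2:]
def unproj(n,px,z):
    c=C[n]; d=R.from_quat(c["orientation"]).as_matrix()@np.linalg.solve(c["K"],[*px,1.])
    p=c["position"]; return p+d*(z-p[2])/d[2]
def box(x,y,yaw,L,W,z0,z1):
    P=np.array([[a*L/2,b*W/2,0] for a in(-1,1) for b in(-1,1)])@R.from_euler('z',yaw).as_matrix().T
    return np.vstack([P+[x,y,z0],P+[x,y,z1]])
def sil(n,parts,s=4):
    m=np.zeros((420*s,560*s),np.uint8)
    for P in parts:
        h=cv2.convexHull(((proj(n,P)+.5)*s).astype(np.float32)).astype(np.int32); cv2.fillConvexPoly(m,h,1)
    return cv2.resize(m.astype(np.float32),(560,420),interpolation=cv2.INTER_AREA)
def fit(masks,parts,x0):
    """masks {cam:bool}, parts(x,y,yaw)->list of hull pts"""
    def cost(v):
        t=0
        for n,m in masks.items():
            p=sil(n,parts(*v)); t+=1-np.minimum(p,m).sum()/np.maximum(p,m).sum()
        return t/len(masks)
    best=None
    for d in(-.1,.1):
        S=np.array(x0)+np.vstack([np.zeros(3),np.diag([.01,.01,d])])
        r=minimize(cost,x0,method="Nelder-Mead",options=dict(initial_simplex=S,xatol=2e-4,fatol=1e-4,maxiter=150))
        if best is None or r.fun<best.fun: best=r
    return best.x,best.fun
E
python3 - <<'E'
from h import *
import pickle
out={}
for n in("top","side"):
    bot.camera(n)
    for q in("deep_case_a","flat_case_a","cradle","fin_top","peg_top","cheek_face","mallet","bar_mat","candle","liqueur_bottle"):
        r=bot.outline_of(q,n); out[n,q]=r
        print(n,q,[(round(d["conf"],2),[int(v) for v in d["rect"]],int(d["pixels"].sum())) for d in r])
pickle.dump(out,open("out.pkl","wb"))
E
```

```text
top deep_case_a [(0.67, [117, 237, 46, 55], 1362), (0.58, [178, 252, 38, 55], 1304), (0.58, [239, 243, 33, 53], 1102)]
top flat_case_a [(0.68, [172, 202, 27, 44], 1092)]
top cradle [(0.85, [231, 170, 128, 57], 4995), (0.39, [326, 185, 6, 5], 74)]
top fin_top [(0.75, [299, 178, 54, 32], 1072)]
top peg_top [(0.53, [230, 177, 127, 50], 4802)]
top cheek_face [(0.78, [302, 176, 50, 37], 1137)]
top mallet [(0.72, [393, 176, 24, 64], 920)]
top bar_mat [(0.89, [376, 167, 60, 63], 2434)]
top candle [(0.51, [171, 198, 26, 49], 1209)]
top liqueur_bottle [(0.62, [315, 122, 24, 38], 620)]
side deep_case_a [(0.86, [228, 180, 35, 23], 705), (0.7, [249, 132, 34, 27], 551)]
side flat_case_a []
side cradle [(0.7, [261, 174, 42, 93], 2787)]
side fin_top [(0.94, [269, 212, 25, 42], 856)]
side peg_top [(0.48, [278, 224, 6, 11], 67), (0.33, [261, 174, 44, 91], 2674)]
side cheek_face [(0.63, [268, 213, 29, 44], 877)]
side mallet [(0.68, [269, 213, 27, 44], 841), (0.57, [216, 274, 61, 28], 907)]
side bar_mat [(0.71, [223, 273, 70, 50], 1855), (0.68, [274, 221, 12, 12], 59)]
side candle [(0.94, [311, 169, 20, 31], 514)]
side liqueur_bottle [(0.96, [312, 211, 20, 51], 630)]
```

Run:
```python
import cv2,numpy as np
t=cv2.imread("pics/top0.png");s=cv2.imread("pics/side0.png")
a=cv2.resize(t[150:310,160:360],None,fx=4,fy=4,interpolation=cv2.INTER_CUBIC)[:,:800]
cv2.imwrite("pics/a.png",a[:600])
b=cv2.resize(s[140:300,190:340],None,fx=4,fy=4,interpolation=cv2.INTER_CUBIC); cv2.imwrite("pics/b.png",b[:600])
```

```text
(no output)
```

View pics/a.png

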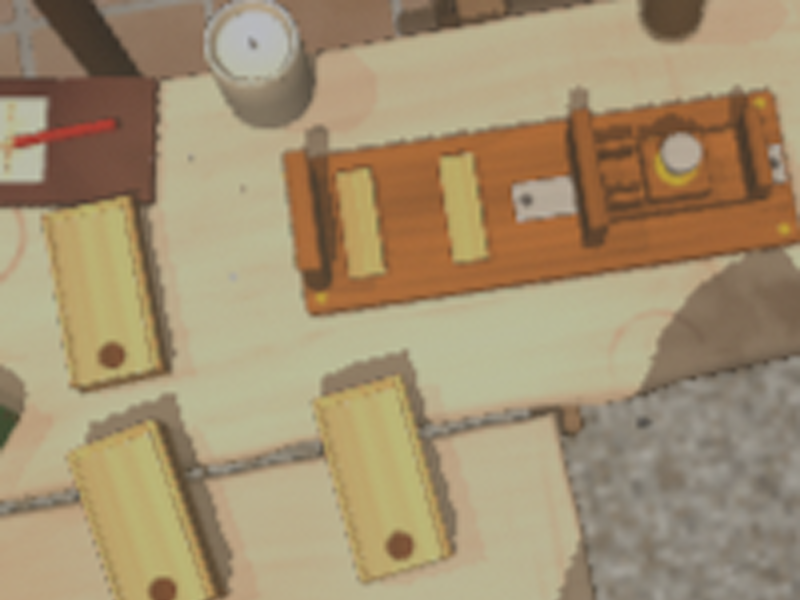

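View pics/b.png

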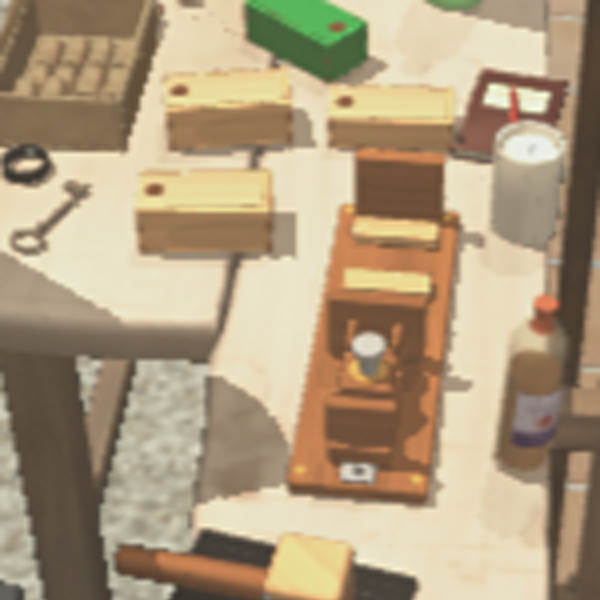

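The crops show three cases: two with deep side faces and wide shadows at crop (155,510) and (385,480), which I take as deep, and a low one at (105,290), which I take as flat. The cradle is open with bearers visible. Next I'll check the heights by fitting.

```bash
cat >> h.py <<'E'
def casemask(img,n,x,y,yaw,h):
    """grabcut around predicted box"""
    p=sil(n,[box(x,y,yaw,.12,.06,0,h)])>.5
    k=np.ones((3,3),np.uint8)
    m=np.full(p.shape,cv2.GC_BGD,np.uint8)
    m[cv2.dilate(p.astype(np.uint8),k,iterations=5)>0]=cv2.GC_PR_BGD
    m[p]=cv2.GC_PR_FGD; m[cv2.erode(p.astype(np.uint8),k,iterations=4)>0]=cv2.GC_FGD
    cv2.grabCut(img,m,None,np.zeros((1,65)),np.zeros((1,65)),4,cv2.GC_INIT_WITH_MASK)
    return (m==1)|(m==3)
E
python3 - <<'E'
from h import *
import pickle
t=[np.array(c)/4+[160,150] for c in ([(43,214),(132,196),(163,370),(75,389)],[(68,455),(152,422)],[(315,400),(402,376),(450,553),(366,582)])]
for c in t:
  for z in(.034,.048):
    w=np.array([unproj("top",p,z)[:2] for p in c]); d=np.linalg.norm(np.diff(w,axis=0),axis=1)
    e=w[1]-w[0]; print(z,w.mean(0).round(4),d.round(4),"yaw of length",np.degrees(np.arctan2(e[0],-e[1])).round(1))
im={n:cv2.imread(f"pics/{n}0.png") for n in C}
out=pickle.load(open("out.pkl","rb"))
bs={"flat":((185,223),.034),"left":((197,280),.048),"right":((256,268),.048)}
for k,(px,h) in bs.items():
  for hh in (.034,.048):
    g=unproj("top",px,hh); x0=[g[0],g[1],0.0]
    # mask from top net, choose containing px
    tm=[d["pixels"] for q in("deep_case_a","flat_case_a") for d in out["top",q] if d["pixels"][px[1],px[0]]][0]
    v,f=fit({"top":tm},lambda x,y,a:[box(x,y,a,.12,.06,0,hh)],x0)
    sm=casemask(im["side"],"side",*v,hh)
    v2,f2=fit({"top":tm,"side":sm},lambda x,y,a:[box(x,y,a,.12,.06,0,hh)],v)
    print(k,hh,v.round(4),round(f,3),v2.round(4),round(f2,3))
cr=lambda x,y,a:[box(x,y,a,.11,.34,0,.016)]
v,f=fit({"top":out["top","cradle"][0]["pixels"]},cr,[*unproj("top",(297,200),.02)[:2],0.1]); print("cradle",v,f)
for q,z in(("bar_mat",.006),):
    r=cv2.minAreaRect(cv2.findNonZero(out["top",q][0]["pixels"].astype(np.uint8))); print(q,[unproj("top",p,z).round(3) for p in cv2.boxPoints(r)])
a=[(285,153),(312,315),(800,240),(770,90)]
for p in a: print("board corner",unproj("top",np.array(p)/4+[160,150],.016).round(4))
for nm,p,z in (("bearer1",(360,222),.028),("bearer2",(464,207),.028),("peg",(681,152),.09),("candle",(253,43),.094)):
    print(nm,unproj("top",np.array(p)/4+[160,150],z).round(4))
E
```

```text
0.034 [0.5951 0.2475] [0.0602 0.1202 0.0583] yaw of length 1.3
0.048 [0.5918 0.2445] [0.0594 0.1185 0.0574] yaw of length 1.3
0.034 [0.4979 0.2557] [0.0575] yaw of length 11.3
0.048 [0.496  0.2526] [0.0567] yaw of length 11.3
0.034 [0.4415 0.086 ] [0.0586 0.1177 0.0562] yaw of length 5.0
0.048 [0.4404 0.0853] [0.0578 0.1161 0.0554] yaw of length 5.0
flat 0.034 [0.6001 0.2508 0.0465] 0.066 [0.5991 0.2493 0.0564] 0.148
flat 0.048 [0.5987 0.2482 0.0742] 0.127 [0.6002 0.2467 0.0748] 0.219
left 0.034 [0.4423 0.2442 0.2006] 0.045 [0.4423 0.2442 0.2006] 0.165
left 0.048 [0.4413 0.2427 0.1937] 0.033 [0.4417 0.2417 0.2002] 0.125
right 0.034 [0.4444 0.0885 0.0935] 0.037 [0.4442 0.0883 0.1061] 0.157
right 0.048 [0.4431 0.0885 0.0894] 0.057 [0.4439 0.0868 0.0881] 0.151
cradle [ 0.61023994 -0.05006523 -0.03384816] 0.02983701229095459
bar_mat [array([ 0.49 , -0.253,  0.006]), array([ 0.656, -0.292,  0.006]), array([ 0.626, -0.451,  0.006]), array([ 0.462, -0.406,  0.006])]
board corner [0.6722 0.1159 0.016 ]
board corner [0.5575 0.1156 0.016 ]
board corner [ 0.548 -0.217  0.016]
board corner [ 0.6553 -0.2205  0.016 ]
bearer1 [0.6118 0.0729 0.028 ]
bearer2 [0.6092 0.0025 0.028 ]
peg [ 0.6041 -0.1378  0.09  ]
candle [0.7248 0.1184 0.094 ]
```

Call:
move_arm(deltas=[[1, 0, 0, 0, 0, 0, 4.75], [1, 0, 0, 0, 0, 0, 4.75], [1, 20, -32, 0, 0, 0, 0], [1, 20, -32, 0, 0, 0, 0], [1, 20, -32, 0, 0, 0, 0], [1, 20, -32, 0, 0, 0, 0], [1, 20, -32, 0, 0, 0, 0], [1, 20, -32, 0, 0, 0, 0], [1, 20, -32, 0, 0, 0, 0], [1, 20, -32, 0, 0, 0, 0]])

```text
clock: 2.03
eef_pos: [0.2848, -0.1829, 0.2396]
tool_rot: [0.995, 0.099, 0.0, 0.0]
ft_force: [0.1, -0.6, 0.9]
grip_width: 0.0854
grasp_force: 0.0
```

```bash
cat >> h.py <<'E'
def go(x,y,z,yaw=None):
    """remaining shift (mm, tool axes now) and turn (deg about tool z) to a tool-down target"""
    o=bot.get_obs(); r=R.from_quat(o["tool_rot"]); X=r.as_matrix()[:,0]
    phi=np.degrees(np.arctan2(X[1],X[0])); print("t",round(o["clock"],2),"tcp",o["eef_pos"].round(4),"phi",phi.round(2),"tilt",r.as_matrix()[2,2].round(5),"w",round(o["grip_width"],4),"F",o["ft_force"].round(1),"j",o["joint_pos"].round(2))
    d=np.array([x,y,z])-o["eef_pos"]
    if yaw is not None:
        t=(phi-yaw+90)%180-90; print("turn z",t.round(2))
        b=np.radians(phi-t); print(" shift after turn",1000*np.array([d[0]*np.cos(b)+d[1]*np.sin(b),d[0]*np.sin(b)-d[1]*np.cos(b),-d[2]]).round(4))
    print(" shift now",(1000*r.inv().apply(d)).round(1))
E
python3 -c "
from h import *
go(.4417,.242,.10,11.4)"
```

```text
t 2.03 tcp [ 0.2848 -0.1829  0.2396] phi 11.35 tilt -1.0 w 0.0854 F [ 0.1 -0.6  0.9] j [-0.57 -0.08 -0.35  1.3   0.    2.37]
turn z -0.05
 shift after turn [ 237.8 -385.5  139.6]
 shift now [ 237.3 -385.8  139.5]
```

Call:
move_arm(deltas=[[1, 20, -34, 4, 0, 0, 0], [1, 20, -34, 4, 0, 0, 0], [1, 20, -34, 4, 0, 0, 0], [1, 20, -34, 4, 0, 0, 0], [1, 20, -34, 4, 0, 0, 0], [1, 20, -34, 10, 0, 0, 0], [1, 20, -34, 10, 0, 0, 0], [1, 20, -34, 10, 0, 0, 0], [1, 20, -34, 10, 0, 0, 0], [1, 20, -34, 10, 0, 0, 0]])

```text
clock: 2.87
eef_pos: [0.4256, 0.1334, 0.1705]
tool_rot: [0.99, 0.136, -0.003, -0.024]
ft_force: [0.6, -1.1, 0.2]
grip_width: 0.0855
grasp_force: 0.0
```

Run:
```python
from h import *
go(.4417,.242,.022,11.4)
cv2.imwrite("pics/t1.png",bot.camera("top")); s=bot.camera("side")
a=cv2.resize(s[100:240,180:330],None,fx=4,fy=4,interpolation=cv2.INTER_CUBIC)
cv2.imwrite("pics/s1.png",a)
```

```text
t 2.87 tcp [0.4256 0.1334 0.1705] phi 15.63 tilt -0.99884 w 0.0855 F [ 0.6 -1.1  0.2] j [ 0.27  0.18 -0.26  1.13  0.05  3.14]
turn z 4.23
 shift after turn [  37.3 -103.3  148.5]
 shift now [ 44.9 -93.  153.2]
```

View pics/s1.png

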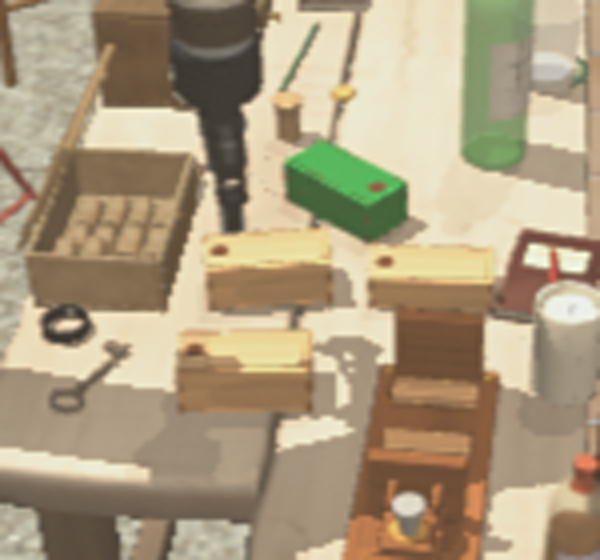

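Joint 6 is at its limit, so I'll take the half-turn grasp instead.

Call:
move_arm(deltas=[[1, 0, 0, 0, 0, 0, -7], [1, 0, 0, 0, 0, 0, -7], [1, 0, 0, 0, 0, 0, -7], [1, 0, 0, 0, 0, 0, -7], [1, 0, 0, 0, 0, 0, -7], [1, 0, 0, 0, 0, 0, -7], [1, 0, 0, 0, 0, 0, -7], [1, 0, 0, 0, 0, 0, -7], [1, 0, 0, 0, 0, 0, -7], [1, 0, 0, 0, 0, 0, -7]])

```text
clock: 3.8
eef_pos: [0.4246, 0.131, 0.1714]
tool_rot: [0.733, 0.68, 0.011, -0.021]
ft_force: [-0.1, -0.5, -0.5]
grip_width: 0.0853
grasp_force: 0.0
```

Call:
move_arm(deltas=[[1, 0, 0, 0, 0, 0, -7], [1, 0, 0, 0, 0, 0, -7], [1, 0, 0, 0, 0, 0, -7], [1, 0, 0, 0, 0, 0, -7], [1, 0, 0, 0, 0, 0, -7], [1, 0, 0, 0, 0, 0, -7], [1, 0, 0, 0, 0, 0, -7], [1, 0, 0, 0, 0, 0, -7], [1, 0, 0, 0, 0, 0, -7], [1, 0, 0, 0, 0, 0, -7]])

```text
clock: 4.63
eef_pos: [0.4246, 0.131, 0.1714]
tool_rot: [0.21, 0.977, 0.021, -0.011]
ft_force: [0.7, 0.2, 0.1]
grip_width: 0.0853
grasp_force: 0.0
```

Run:
```python
from h import *
go(.4417,.242,.022,11.4)
print(R.from_quat(bot.get_obs()["tool_rot"]).as_matrix().round(4))
```

```text
t 4.63 tcp [0.4246 0.131  0.1714] phi 155.78 tilt -0.99888 w 0.0853 F [0.7 0.2 0.1] j [ 0.27  0.18 -0.26  1.13  0.05  0.69]
turn z -35.62
 shift after turn [-38.6 105.4 149.4]
 shift now [ 25.4 102.7 154.1]
[[-0.9116  0.4109 -0.013 ]
 [ 0.41    0.911   0.0454]
 [ 0.0305  0.0361 -0.9989]]
```

Call:
move_arm(deltas=[[1, 0, 0, 0, 2.07, -1.75, 0], [1, 0, 0, 0, 0, 0, -7.12], [1, 0, 0, 0, 0, 0, -7.12], [1, 0, 0, 0, 0, 0, -7.12], [1, 0, 0, 0, 0, 0, -7.12], [1, 0, 0, 0, 0, 0, -7.12], [1, -9.6, 26.3, 15, 0, 0, 0], [1, -9.6, 26.3, 15, 0, 0, 0], [1, -9.6, 26.3, 15, 0, 0, 0], [1, -9.6, 26.3, 15, 0, 0, 0]])

```text
clock: 5.47
eef_pos: [0.4427, 0.2427, 0.1111]
tool_rot: [-0.096, 0.995, 0.0, 0.0]
ft_force: [0.1, 0.0, -0.3]
grip_width: 0.0855
grasp_force: 0.0
```

Run:
```python
from h import *
go(.4417,.242,.022,11.4)
print(R.from_quat(bot.get_obs()["tool_rot"]).as_matrix().round(4)[2])
```

```text
t 5.47 tcp [0.4427 0.2427 0.1111] phi -169.03 tilt -1.0 w 0.0855 F [ 0.1  0.  -0.3] j [ 0.5   0.34 -0.2   1.02 -0.    0.31]
turn z -0.43
 shift after turn [ 1.1 -0.5 89.1]
 shift now [ 1.2 -0.5 89.1]
[-6.e-04  2.e-04 -1.e+00]
```

Call:
move_arm(deltas=[[1, 1, -0.5, 24, 0, 0, -0.4], [1, 0, 0, 24, 0, 0, 0], [1, 0, 0, 24, 0, 0, 0], [1, 0, 0, 17, 0, 0, 0], [0, 0, 0, 0, 0, 0, 0], [0, 0, 0, 0, 0, 0, 0], [0, 0, 0, 0, 0, 0, 0], [0, 0, 0, 0, 0, 0, 0], [0, 0, 0, 0, 0, 0, 0], [0, 0, 0, 0, 0, 0, 0]])

```text
clock: 6.3
eef_pos: [0.4421, 0.2418, 0.0229]
tool_rot: [-0.1, 0.995, 0.0, 0.0]
ft_force: [1.0, 0.2, -1.2]
grip_width: 0.059
grasp_force: 67.1
```

Run:
```python
from h import *
S=lambda p,z:unproj("side",np.array(p)/4+[190,140],z).round(4)
for nm,p,z in (("b1",(395,233),.028),("b2",(387,281),.028),("bc1",(343,206),.016),("bc2",(460,213),.016),("bc3",(290,487),.016),("bc4",(427,495),.016),("peg",(369,345),.09),("fixed top L",(358,151),.084),("fixed top R",(444,153),.084)): print(nm,S(p,z))
T=lambda p,z:unproj("top",np.array(p)/4+[160,150],z).round(4)
for nm,p,z in (("fix inner a",(307,155),.084),("fix inner b",(326,285),.084),("cheek inner a",(572,108),.084),("b",(587,240),.084),("fin",(750,150),.078)):print(nm,T(p,z))
go(.6117,.038,.13,88)
```

```text
b1 [0.6164 0.0592 0.028 ]
b2 [ 0.6139 -0.0042  0.028 ]
bc1 [0.5661 0.1069 0.016 ]
bc2 [0.6722 0.1057 0.016 ]
bc3 [ 0.556  -0.2308  0.016 ]
bc4 [ 0.6606 -0.2302  0.016 ]
peg [ 0.6096 -0.1471  0.09  ]
fixed top L [0.5803 0.1016 0.084 ]
fixed top R [0.6556 0.1049 0.084 ]
fix inner a [0.6476 0.0967 0.084 ]
fix inner b [0.5617 0.0984 0.084 ]
cheek inner a [ 0.6473 -0.076   0.084 ]
b [ 0.5601 -0.0684  0.084 ]
fin [ 0.6003 -0.1838  0.078 ]
t 6.3 tcp [0.4421 0.2418 0.0229] phi -168.55 tilt -1.0 w 0.059 F [ 1.   0.2 -1.2] j [ 0.5   0.45 -0.31  0.81  0.    0.3 ]
turn z -76.55
 shift after turn [ 197.8 -176.6 -107.1]
 shift now [-125.9 -233.3 -107.2]
```

Call:
move_arm(deltas=[[0, 0, 0, -10, 0, 0, 0], [0, 0, 0, -30, 0, 0, 0], [0, 0, 0, -30, 0, 0, 0], [0, 0, 0, -30, 0, 0, 0], [0, 0, 0, -27, 0, 0, 0], [0, 0, 0, 0, 0, 0, -6.96], [0, 0, 0, 0, 0, 0, -6.96], [0, 0, 0, 0, 0, 0, -6.96], [0, 0, 0, 0, 0, 0, -6.96], [0, 0, 0, 0, 0, 0, -6.96]])

```text
clock: 7.13
eef_pos: [0.4415, 0.2415, 0.15]
tool_rot: [-0.396, 0.918, 0.0, 0.0]
ft_force: [0.3, -0.7, -3.2]
grip_width: 0.0594
grasp_force: 67.2
```

Call:
move_arm(deltas=[[0, 0, 0, 0, 0, 0, -6.96], [0, 0, 0, 0, 0, 0, -6.96], [0, 0, 0, 0, 0, 0, -6.96], [0, 0, 0, 0, 0, 0, -6.96], [0, 0, 0, 0, 0, 0, -6.96], [0, 0, 0, 0, 0, 0, -6.96], [0, 25, -22, 0, 0, 0, 0], [0, 25, -22, 0, 0, 0, 0], [0, 25, -22, 0, 0, 0, 0], [0, 25, -22, 0, 0, 0, 0]])

```text
clock: 7.97
eef_pos: [0.5267, 0.1377, 0.1499]
tool_rot: [-0.695, 0.719, 0.0, 0.0]
ft_force: [0.6, 1.0, -2.1]
grip_width: 0.0594
grasp_force: 67.1
```

Call:
move_arm(deltas=[[0, 25, -22, 0, 0, 0, 0], [0, 25, -22, 0, 0, 0, 0], [0, 25, -22, 0, 0, 0, 0], [0, 22, -22, 0, 0, 0, 0], [0, 0, 0, 0, 0, 0, 0]])

```text
clock: 8.38
eef_pos: [0.6144, 0.0337, 0.1495]
tool_rot: [-0.693, 0.721, -0.002, 0.001]
ft_force: [1.3, 1.6, -2.3]
grip_width: 0.0591
grasp_force: 67.3
```

```bash
python3 - <<'E'
from h import *
go(.6117,.038,.08,88)
o=bot.get_obs();x,y,z=o["eef_pos"]; X=R.from_quat(o["tool_rot"]).as_matrix()[:,0]
a=np.arctan2(X[1],X[0]); P=box(x,y,a,.12,.06,z-.0225,z+.0255)
for n,off in(("top",(200,140)),("side",(210,90))):
    im=bot.camera(n); cv2.imwrite(f"pics/{n}2.png",im)
    c=cv2.resize(im[off[1]:off[1]+150,off[0]:off[0]+180],None,fx=4,fy=4,interpolation=cv2.INTER_CUBIC)
    for p in proj(n,P): cv2.circle(c,tuple(((p-off+.5)*4).round().astype(int)),3,(255,0,255),1)
    cv2.imwrite(f"pics/c2{n}.png",c)
E
python3 -c "
import cv2,numpy as np
a=cv2.imread('pics/c2top.png');b=cv2.imread('pics/c2side.png')
cv2.imwrite('pics/c2.png',np.hstack([cv2.resize(a[:, :640],(400,375)),cv2.resize(b[:, :640],(400,375))]))"
```

```text
t 8.38 tcp [0.6144 0.0337 0.1495] phi -92.32 tilt -0.99999 w 0.0591 F [ 1.3  1.6 -2.3] j [ 0.06  0.51  0.17  1.23 -0.   -1.47]
turn z -0.32
 shift after turn [-4.2  2.9 69.5]
 shift now [-4.3  3.2 69.5]
```

View pics/c2.png

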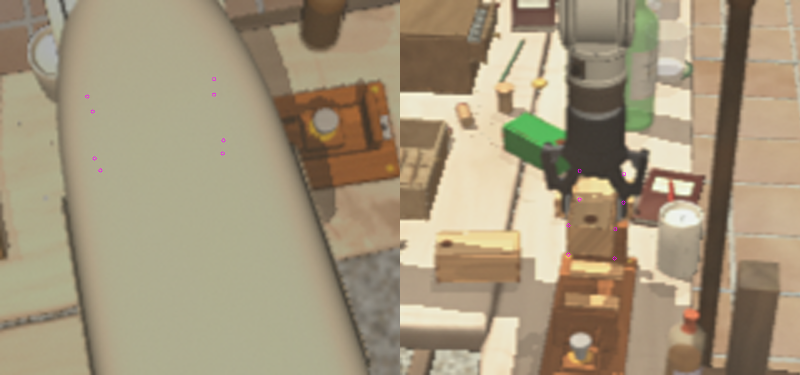

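Run:
```python
from h import *
im=cv2.imread("pics/side2.png"); off=np.array((262,155)); s=10
c=cv2.resize(im[off[1]:off[1]+58,off[0]:off[0]+70],None,fx=s,fy=s,interpolation=cv2.INTER_CUBIC)
o=bot.get_obs();x,y,z=o["eef_pos"]; X=R.from_quat(o["tool_rot"]).as_matrix()[:,0]
a=np.arctan2(X[1],X[0]); P=proj("side",box(x,y,a,.12,.06,z-.0225,z+.0255)); print(P.round(1))
for p in P: cv2.circle(c,tuple(((p-off+.5)*s).round().astype(int)),4,(255,0,255),1)
cv2.imwrite("pics/z2.png",c)
```

```text
[[280.3 168.6]
 [297.7 169.8]
 [275.9 190.6]
 [294.3 192. ]
 [280.3 157.1]
 [298.  158.3]
 [275.8 178.9]
 [294.6 180.3]]
```

View pics/z2.png

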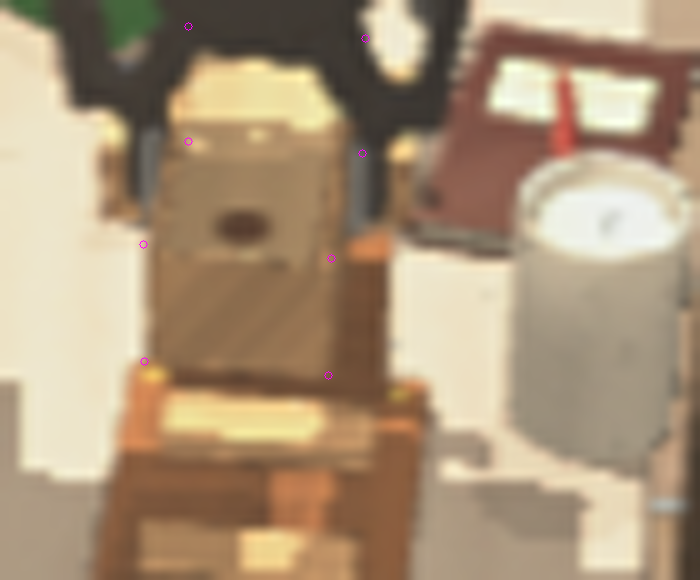

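```bash
cat >> h.py <<'E'
def cradle(x,y,a,t=0.):
    def b(cx,cy,L,W,z0,z1):
        c,s=np.cos(a),np.sin(a); return box(x+c*cx-s*cy,y+s*cx+c*cy,a,L,W,z0,z1)
    f=-.03+t
    return [b(0,0,.11,.34,0,.016),b(0,.158,.08,.016,0,.084),b(0,f-.007,.08,.014,.02,.084),b(0,f-.118,.056,.012,.03,.078),b(0,f-.066,.042,.042,.03,.06),b(0,f-.066,.026,.026,.06,.088),
      b(0,.055,.074,.024,.016,.028),b(0,.125,.074,.024,.016,.028)]
E
python3 - <<'E'
from h import *
import pickle
out=pickle.load(open("out.pkl","rb")); m={n:out[n,"cradle"][0]["pixels"] for n in C}
for k in(["top"],["side"],["top","side"]):
    print(k,fit({n:m[n] for n in k},cradle,[.61,-.052,-.036]))
v=fit(m,cradle,[.61,-.052,-.036])[0]
tiles=[]
for n,off,w,h,s in(("top",(228,165),134,65,5.5),("side",(255,165),55,105,2.5)):
    s=5.5 if n=="top" else 5.5
    im=cv2.imread(f"pics/{n}0.png"); c=cv2.resize(im[off[1]:off[1]+h,off[0]:off[0]+w],None,fx=s,fy=s,interpolation=cv2.INTER_CUBIC)
    for i,P in enumerate(cradle(*v)):
        q=((proj(n,P)-off+.5)*s).round().astype(int)
        cv2.polylines(c,[q[[4,5,7,6]]],True,(255,0,255) if i<6 else (255,255,0),1)
    cv2.imwrite(f"pics/ov{n}.png",c); tiles.append(c)
a,b=tiles; b=cv2.resize(b,None,fx=1,fy=1)
H=max(a.shape[0],b.shape[0]); 
r=np.zeros((H,a.shape[1]+b.shape[1],3),np.uint8); r[:a.shape[0],:a.shape[1]]=a; r[:b.shape[0],a.shape[1]:]=b
cv2.imwrite("pics/ov.png",r[:600,-0:] if r.shape[1]<=800 else cv2.resize(r,(800,int(r.shape[0]*800/r.shape[1]))))
E
```

```text
['top'] (array([ 0.60968202, -0.05037142, -0.03167748]), np.float64(0.029106199741363525))
['side'] (array([ 0.60942864, -0.05281726, -0.03095642]), np.float64(0.03386455774307251))
['top', 'side'] (array([ 0.60950303, -0.05167743, -0.03150499]), np.float64(0.03335198760032654))
```

View pics/ov.png

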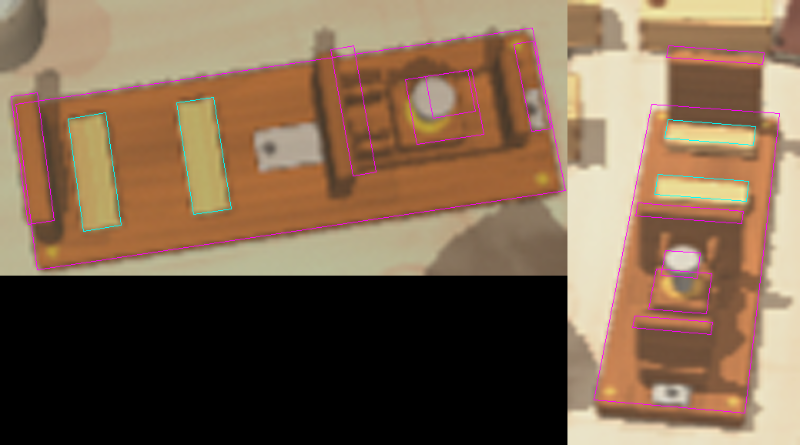

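The overlay matches the board and bearers in both views. The loose cheek starts about 10 mm in. Now I lower the first deep case.

Call:
move_arm(deltas=[[0, -1, 2.2, 10, 0, 0, -0.5], [0, 0, 0, 25, 0, 0, 0], [0, 0, 0, 25, 0, 0, 0], [0, 0, 0, 20, 0, 0, 0], [0, 0, 0, 10, 0, 0, 0], [0, 0, 0, 5, 0, 0, 0], [0, 0, 0, 0, 0, 0, 0]])

```text
clock: 9.07
eef_pos: [0.6111, 0.0361, 0.0699]
tool_rot: [-0.697, 0.717, -0.007, 0.002]
ft_force: [-12.0, -10.1, 35.6]
grip_width: 0.0603
grasp_force: 26.1
```

Call:
move_arm(deltas=[[0, -1, 0, 0, 0, 0, 0], [0, -1, 0, 0, 0, 0, 0], [0, -1, 0, 0, 0, 0, 0], [0, 0, 0, 0, 0, 0, 0]])

```text
clock: 9.4
eef_pos: [0.6118, 0.0381, 0.0662]
tool_rot: [-0.698, 0.716, -0.008, 0.001]
ft_force: [-14.6, -17.7, 46.7]
grip_width: 0.0593
grasp_force: 50.7
```

```bash
python3 -c "
from h import *
go(.6123,.0383,.051,88.2)"
```

```text
t 9.4 tcp [0.6118 0.0381 0.0662] phi -91.53 tilt -0.99986 w 0.0593 F [-14.6 -17.7  46.7] j [ 0.07  0.57  0.04  1.02 -0.01 -1.48]
turn z 0.27
 shift after turn [-0.2 -0.5 15.2]
 shift now [-0.4 -0.3 15.2]
```

Call:
move_arm(deltas=[[0, 1, 0, -12, 0, 0, 0], [0, 0, 0, 0, 0, 0, 0]])

```text
clock: 9.57
eef_pos: [0.6103, 0.0424, 0.0709]
tool_rot: [-0.698, 0.716, -0.002, 0.003]
ft_force: [0.5, 0.1, -2.6]
grip_width: 0.0594
grasp_force: 63.0
```

Run:
```python
from h import *
im=bot.camera("side"); cv2.imwrite("pics/side3.png",im); off=np.array((262,155)); s=10
o=bot.get_obs();x,y,z=o["eef_pos"];print(o["eef_pos"],o["ft_force"]); X=R.from_quat(o["tool_rot"]).as_matrix()[:,0]
a=np.arctan2(X[1],X[0]); P=proj("side",box(x,y,a,.12,.06,z-.0229,z+.0251))
c=cv2.resize(im[off[1]:off[1]+58,off[0]:off[0]+70],None,fx=s,fy=s,interpolation=cv2.INTER_CUBIC)
for p in P: cv2.circle(c,tuple(((p-off+.5)*s).round().astype(int)),4,(255,0,255),1)
cv2.imwrite("pics/z3.png",c)
```

```text
[0.60954168 0.04271132 0.06863922] [ 2.76267128 -2.96898553  6.57332514]
```

View pics/z3.png

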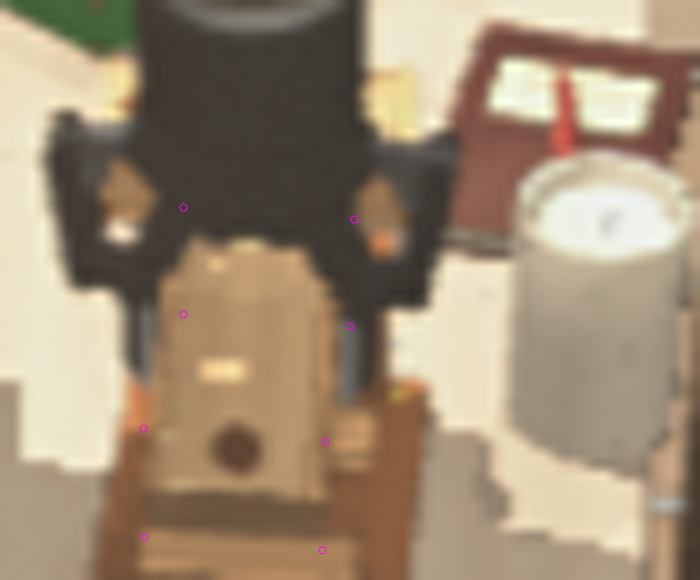

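The case has pitched in the grip: its far end caught on top of the fixed cheek, so my length offset was a few mm off. I'll lift it, level it on clear table and regrasp.

Call:
move_arm(deltas=[[0, 2, 0, -10, 0, 0, 0], [0, 0, 0, -30, 0, 0, 0], [0, 0, 0, -30, 0, 0, 0], [0, 0, 0, -30, 0, 0, 0], [0, -26, 22, 0, 0, 0, 0], [0, -26, 22, 0, 0, 0, 0], [0, -26, 22, 0, 0, 0, 0], [0, -26, 22, 0, 0, 0, 0], [0, -26, 22, 0, 0, 0, 0], [0, -26, 24, 0, 0, 0, 0]])

```text
clock: 10.45
eef_pos: [0.4763, 0.2004, 0.1645]
tool_rot: [-0.698, 0.716, 0.001, -0.002]
ft_force: [-0.4, 0.7, -2.5]
grip_width: 0.0593
grasp_force: 63.8
```

Run:
```python
from h import *
go(.48,.2,.03,88.2)
im=bot.camera("side"); cv2.imwrite("pics/side4.png",im)
c=cv2.resize(im[90:210,200:350],None,fx=5,fy=5,interpolation=cv2.INTER_CUBIC); cv2.imwrite("pics/z4.png",c)
```

```text
t 10.45 tcp [0.4763 0.2004 0.1645] phi -91.43 tilt -0.99999 w 0.0593 F [-0.4  0.7 -2.5] j [ 0.4   0.32 -0.09  1.17  0.   -1.15]
turn z 0.37
 shift after turn [  0.2  -3.7 134.5]
 shift now [ 1.000e-01 -4.300e+00  1.344e+02]
```

View pics/z4.png

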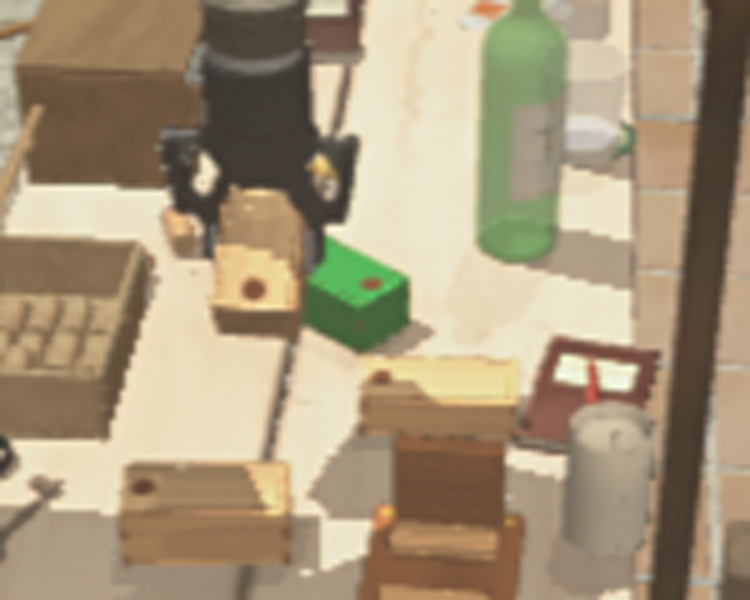

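Call:
move_arm(deltas=[[0, 0, -4, 30, 0, 0, 0.4], [0, 0, 0, 35, 0, 0, 0], [0, 0, 0, 30, 0, 0, 0], [0, 0, 0, 7, 0, 0, 0], [0, 0, 0, 6, 0, 0, 0], [0, 0, 0, 6, 0, 0, 0], [0, 0, 0, 6, 0, 0, 0], [0, 0, 0, 6, 0, 0, 0], [0, 0, 0, 5, 0, 0, 0], [0, 0, 0, 0, 0, 0, 0]])

```text
clock: 11.33
eef_pos: [0.4844, 0.2013, 0.0374]
tool_rot: [-0.696, 0.718, 0.001, 0.003]
ft_force: [-1.3, 3.5, 4.2]
grip_width: 0.0591
grasp_force: 64.8
```

Run:
```python
from h import *
go(.48,.2,.023,88.2)
```

```text
t 11.33 tcp [0.4844 0.2013 0.0374] phi -91.84 tilt -0.99998 w 0.0591 F [-1.3  3.5  4.2] j [ 0.39  0.46 -0.25  0.86  0.   -1.15]
turn z -0.04
 shift after turn [ 1.4  4.4 14.4]
 shift now [ 1.5  4.4 14.3]
```

Call:
move_arm(deltas=[[0, 0, 0, 4, 0, 0, 0], [0, 0, 0, 4, 0, 0, 0], [0, 0, 0, 3, 0, 0, 0], [0, 0, 0, 0, 0, 0, 0], [0, 0, 0, 0, 0, 0, 0]])

```text
clock: 11.75
eef_pos: [0.4871, 0.2058, 0.0303]
tool_rot: [-0.696, 0.718, 0.002, 0.009]
ft_force: [-4.4, 13.1, 21.0]
grip_width: 0.0591
grasp_force: 67.1
```

Call:
move_arm(deltas=[[1, 0, 0, 0, 0, 0, 0], [1, 0, 0, 0, 0, 0, 0], [1, 0, 0, 0, 0, 0, 0], [1, 0, 0, 0, 0, 0, 0], [1, 0, 0, -15, 0, 0, 0], [1, 0, 0, -30, 0, 0, 0], [1, 35, 0, -30, 0, 0, 0], [1, 35, 0, -30, 0, 0, 0], [1, 35, 0, 0, 0, 0, 0], [1, 35, 0, 0, 0, 0, 0]])

```text
clock: 12.58
eef_pos: [0.4797, 0.0647, 0.125]
tool_rot: [-0.696, 0.718, -0.001, 0.002]
ft_force: [0.3, -0.6, -0.7]
grip_width: 0.0855
grasp_force: 0.0
```

Run:
```python
from h import *
go(.48,.2,.023,88.2)
import pickle
im={}
for n in C:
    im[n]=bot.camera(n); cv2.imwrite(f"pics/{n}5.png",im[n])
for x0,h in(([.484,.20,1.55],.048),):
    m={n:casemask(im[n],n,*x0,h) for n in C}
    print([(n,fit({n:m[n]},lambda x,y,a:[box(x,y,a,.12,.06,0,h)],x0)) for n in C])
t=im["top"][190:320,130:290];s=im["side"][110:240,200:340]
r=np.hstack([cv2.resize(t,(420,341)),cv2.resize(s,(367,341))]); cv2.imwrite("pics/m5.png",r)
```

```text
t 12.58 tcp [0.4797 0.0647 0.125 ] phi -91.84 tilt -0.99999 w 0.0855 F [ 0.3 -0.6 -0.7] j [ 0.13  0.29 -0.24  1.04  0.   -1.4 ]
turn z -0.04
 shift after turn [-135.3    3.9  102. ]
 shift now [-135.2    4.4  102.1]
[('top', (array([0.48638511, 0.21197119, 1.54619022]), np.float64(0.08536940813064575))), ('side', (array([0.48390606, 0.18601453, 1.43624521]), np.float64(0.22164082527160645)))]
```

View pics/m5.png

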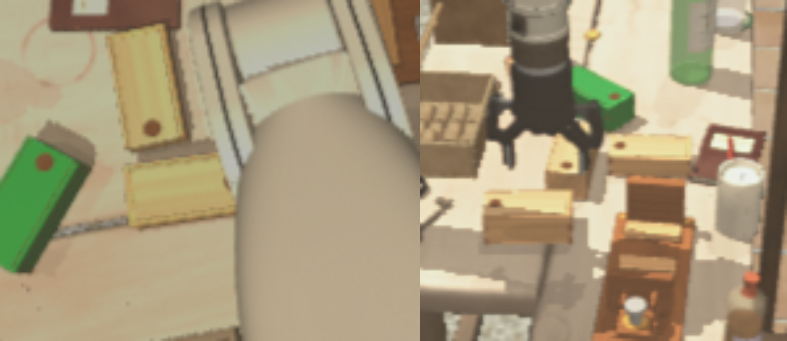

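Run:
```python
from h import *
U=lambda p,z:unproj("top",(np.array(p)+.5)/2.625-.5+[130,190],z)[:2]
a,b,c=U((123,193),.048),U((133,227),.048),U((220,155),.048)
d=U((228,213),.048)
print(a,b,c,d,np.linalg.norm(a-b))
for e in((a-c),(b-d)): print(np.degrees(np.arctan2(e[1],e[0])))
im=cv2.imread("pics/top5.png")
# silhouettes fit vs visible part only: ignore occluded (arm) columns
m=casemask(im,"top",.486,.207,1.55,.048).astype(float)
from scipy.optimize import minimize
vis=np.zeros_like(m); vis[:, :207]=1
def cost(v):
    p=sil("top",[box(*v,.12,.06,0,.048)]); return 1-(np.minimum(p,m)*vis).sum()/(np.maximum(p,m)*vis).sum()
for y in(.2,.21):
  r=minimize(cost,[.486,y,1.54],method="Nelder-Mead",options=dict(initial_simplex=np.array([[.486,y,1.54],[.492,y,1.54],[.486,y+.01,1.54],[.486,y,1.62]]))); print(r.x,r.fun)
```

```text
[0.49197867 0.28138609] [0.45778735 0.27599172] [0.51142528 0.18324397] [0.45432446 0.18383389] 0.034614234905482356
101.20783453666674
87.84808433082765
[0.48602782 0.21999554 1.51024735] 0.03163823090939211
[0.48603304 0.22011799 1.51427965] 0.0315527950310559
```

Run:
```python
from h import *
for p,z in(((549,187),0),((585,197),0),((549,165),.048),((586,172),.048)):
    print(unproj("side",(np.array(p)-[420,0]+.5)/2.621-.5+[200,110],z).round(4))
go(.486,.219,.022,87.3)
```

```text
[0.4574 0.1796 0.    ]
[0.5118 0.1609 0.    ]
[0.4611 0.169  0.048 ]
[0.5149 0.1572 0.048 ]
t 12.68 tcp [0.4778 0.0614 0.1233] phi -92.28 tilt -1.0 w 0.085 F [0.3 0.4 0.4] j [ 0.13  0.29 -0.24  1.04 -0.   -1.4 ]
turn z 0.42
 shift after turn [-157.8   -0.8  101.3]
 shift now [-158.    -2.   101.1]
```

Call:
move_arm(deltas=[[0.85, -36, -0.5, 0, 0, 0, 0.4], [0.85, -36, -0.5, 0, 0, 0, 0], [0.85, -36, -0.5, 0, 0, 0, 0], [0.85, -36, 0, 0, 0, 0, 0], [0.85, 0, 0, 35, 0, 0, 0], [0.85, 0, 0, 35, 0, 0, 0], [0.85, 0, 0, 20, 0, 0, 0], [0.85, 0, 0, 11, 0, 0, 0], [0.85, 0, 0, 0, 0, 0, 0]])

```text
clock: 13.43
eef_pos: [0.4821, 0.2089, 0.0184]
tool_rot: [-0.693, 0.721, 0.002, -0.004]
ft_force: [-0.6, 0.0, 0.4]
grip_width: 0.0724
grasp_force: 0.0
```

Call:
move_arm(deltas=[[0, 0, 0, 0, 0, 0, 0], [0, 0, 0, 0, 0, 0, 0], [0, 0, 0, 0, 0, 0, 0], [0, 0, 0, 0, 0, 0, 0], [0, 0, 0, 0, 0, 0, 0], [0, 0, 0, 0, 0, 0, 0]])

```text
clock: 13.93
eef_pos: [0.4853, 0.2097, 0.0226]
tool_rot: [-0.693, 0.721, 0.0, 0.0]
ft_force: [0.3, -0.1, -3.1]
grip_width: 0.059
grasp_force: 66.5
```

Run:
```python
from h import *
go(.6123,.0183,.15,88.2)
```

```text
t 13.93 tcp [0.4853 0.2097 0.0226] phi -92.29 tilt -1.0 w 0.059 F [ 0.3 -0.1 -3.1] j [ 0.41  0.49 -0.24  0.84  0.   -1.12]
turn z -0.49
 shift after turn [ 187.3 -133.  -127.4]
 shift now [ 186.1 -134.6 -127.5]
```

Call:
move_arm(deltas=[[0, 0, 0, -25, 0, 0, 0], [0, 0, 0, -35, 0, 0, 0], [0, 0, 0, -35, 0, 0, 0], [0, 0, 0, -32, 0, 0, 0], [0, 28, -19, 0, 0, 0, 0], [0, 28, -19, 0, 0, 0, 0], [0, 28, -19, 0, 0, 0, 0], [0, 28, -19, 0, 0, 0, 0], [0, 28, -19, 0, 0, 0, 0], [0, 28, -19, 0, 0, 0, 0]])

```text
clock: 14.77
eef_pos: [0.5929, 0.0358, 0.1492]
tool_rot: [-0.693, 0.721, 0.0, -0.0]
ft_force: [0.5, 0.2, -3.0]
grip_width: 0.0591
grasp_force: 66.7
```

Run:
```python
from h import *
go(.6118,.0128,.0526,88.2)
```

```text
t 14.77 tcp [0.5929 0.0358 0.1492] phi -92.28 tilt -1.0 w 0.0591 F [ 0.5  0.2 -3. ] j [ 0.06  0.48  0.11  1.2   0.   -1.47]
turn z -0.48
 shift after turn [ 22.4 -19.6  96.6]
 shift now [ 22.3 -19.9  96.6]
```

Call:
move_arm(deltas=[[0, 22, -19.5, 0, 0, 0, -0.48], [0, 0, 0, 0, 0, 0, 0], [0, 0, 0, 25, 0, 0, 0], [0, 0, 0, 25, 0, 0, 0], [0, 0, 0, 20, 0, 0, 0], [0, 0, 0, 15, 0, 0, 0], [0, 0, 0, 8, 0, 0, 0], [0, 0, 0, 3, 0, 0, 0], [0, 0, 0, 0, 0, 0, 0]])

```text
clock: 15.52
eef_pos: [0.6106, 0.0148, 0.0527]
tool_rot: [-0.696, 0.718, 0.001, -0.0]
ft_force: [-0.1, 0.6, -2.1]
grip_width: 0.0594
grasp_force: 66.8
```

Call:
move_arm(deltas=[[0, -2, 0, 0, 0, 0, 0], [0, -2, 0, 0, 0, 0, 0], [0, -2, 0, 0, 0, 0, 0], [0, -2, 0, 0, 0, 0, 0], [0, 0, 0, 0, 0, 0, 0]])

```text
clock: 15.93
eef_pos: [0.6118, 0.0231, 0.0539]
tool_rot: [-0.696, 0.718, -0.0, 0.0]
ft_force: [0.4, 0.4, -2.2]
grip_width: 0.059
grasp_force: 66.8
```

Run:
```python
from h import *
go(.6120,.0278,.0506,88.2)
```

```text
t 15.93 tcp [0.6118 0.0231 0.0539] phi -91.77 tilt -1.0 w 0.059 F [ 0.4  0.4 -2.2] j [ 0.04  0.59  0.04  1.01  0.   -1.5 ]
turn z 0.03
 shift after turn [-4.7 -0.1  3.3]
 shift now [-4.7 -0.1  3.3]
```

Call:
move_arm(deltas=[[0, -1.5, 0, 0, 0, 0, 0], [0, -1.5, 0, 0, 0, 0, 0], [0, 0, 0, 0, 0, 0, 0]])

```text
clock: 16.18
eef_pos: [0.6114, 0.0259, 0.0532]
tool_rot: [-0.696, 0.718, 0.0, 0.0]
ft_force: [1.0, -0.3, -1.9]
grip_width: 0.0593
grasp_force: 66.8
```

Call:
move_arm(deltas=[[0, -1, 0, 0, 0, 0, 0], [0, -1, 0, 0, 0, 0, 0], [0, 0, 0, 0, 0, 0, 0]])

```text
clock: 16.43
eef_pos: [0.6115, 0.0277, 0.0531]
tool_rot: [-0.696, 0.718, 0.0, -0.0]
ft_force: [0.2, 0.2, -2.9]
grip_width: 0.0594
grasp_force: 66.8
```

Call:
move_arm(deltas=[[0, -1, 0, 0, 0, 0, 0], [0, -1, 0, 0, 0, 0, 0], [0, -1, 0, 0, 0, 0, 0], [0, 0, 0, 0, 0, 0, 0]])

```text
clock: 16.77
eef_pos: [0.6114, 0.0281, 0.0532]
tool_rot: [-0.695, 0.719, -0.001, -0.002]
ft_force: [-1.2, -6.6, -1.5]
grip_width: 0.0591
grasp_force: 66.8
```

Contact came at y = 0.028, as predicted. I lower the case and release it.

Call:
move_arm(deltas=[[0, 2, 0, 2, 0, 0, 0], [0, 0, 0, 1.5, 0, 0, 0], [0, 0, 0, 0, 0, 0, 0], [1, 0, 0, 0, 0, 0, 0], [1, 0, 0, 0, 0, 0, 0], [1, 0, 0, 0, 0, 0, 0], [1, 0, 0, -20, 0, 0, 0], [1, 0, 0, -35, 0, 0, 0], [1, 0, 0, -35, 0, 0, 0], [1, 0, 0, -10, 0, 0, 0]])

```text
clock: 17.6
eef_pos: [0.6148, 0.0291, 0.1558]
tool_rot: [-0.696, 0.718, -0.003, 0.004]
ft_force: [1.3, -0.3, 1.4]
grip_width: 0.085
grasp_force: 0.0
```

Run:
```python
from h import *
go(.4439,.0868,.022,5.2)
```

```text
t 17.6 tcp [0.6148 0.0291 0.1558] phi -91.77 tilt -0.99996 w 0.085 F [ 1.3 -0.3  1.4] j [ 0.05  0.51  0.17  1.23  0.   -1.49]
turn z 83.03
 shift after turn [164.9  72.9 133.8]
 shift now [-52.2 173.8 132.3]
```

Call:
move_arm(deltas=[[1, -10.4, 34.8, 0, 0, 0, 0], [1, -10.4, 34.8, 0, 0, 0, 0], [1, -10.4, 34.8, 0, 0, 0, 0], [1, -10.4, 34.8, 0, 0, 0, 0], [1, -10.4, 34.8, 0, 0, 0, 0], [1, 0, 0, 0, 0, 0, 6.92], [1, 0, 0, 0, 0, 0, 6.92], [1, 0, 0, 0, 0, 0, 6.92], [1, 0, 0, 0, 0, 0, 6.92], [1, 0, 0, 0, 0, 0, 6.92]])

```text
clock: 18.43
eef_pos: [0.4394, 0.0865, 0.15]
tool_rot: [-0.449, 0.894, 0.0, 0.001]
ft_force: [-0.3, 0.4, -0.3]
grip_width: 0.0855
grasp_force: 0.0
```

Call:
move_arm(deltas=[[1, 0, 0, 0, 0, 0, 6.92], [1, 0, 0, 0, 0, 0, 6.92], [1, 0, 0, 0, 0, 0, 6.92], [1, 0, 0, 0, 0, 0, 6.92], [1, 0, 0, 0, 0, 0, 6.92], [1, 0, 0, 0, 0, 0, 6.92], [1, 0, 0, 0, 0, 0, 6.92], [1, 0, 0, 0, 0, 0, 0]])

```text
clock: 19.1
eef_pos: [0.4394, 0.0863, 0.1498]
tool_rot: [-0.044, 0.999, 0.0, 0.0]
ft_force: [-0.7, -0.1, -0.1]
grip_width: 0.0855
grasp_force: 0.0
```

Run:
```python
from h import *
go(.4439,.0868,.022,5.2)
im=bot.camera("side"); m=casemask(im,"side",.444,.087,.09,.048)
print(fit({"side":m},lambda x,y,a:[box(x,y,a,.12,.06,0,.048)],[.444,.087,.09]),fit({"side":m},lambda x,y,a:[box(x,y,a,.12,.06,0,.034)],[.444,.087,.09]))
```

```text
t 19.1 tcp [0.4394 0.0863 0.1498] phi -174.92 tilt -1.0 w 0.0855 F [-0.7 -0.1 -0.1] j [ 0.19  0.2  -0.29  1.08  0.    0.1 ]
turn z -0.12
 shift after turn [-4.500e+00  1.000e-01  1.278e+02]
 shift now [ -4.4  -0.  127.8]
(array([0.44300633, 0.08445021, 0.05931617]), np.float64(0.09872883558273315)) (array([0.44122993, 0.08647694, 0.1041903 ]), np.float64(0.12250065803527832))
```

Good agreement, and the deep box fits better than the flat one. Now the grasp.

Call:
move_arm(deltas=[[1, -4.5, 0, 30, 0, 0, 0], [1, 0, 0, 35, 0, 0, 0], [1, 0, 0, 35, 0, 0, 0], [1, 0, 0, 27, 0, 0, 0], [0, 0, 0, 0, 0, 0, 0], [0, 0, 0, 0, 0, 0, 0], [0, 0, 0, 0, 0, 0, 0], [0, 0, 0, 0, 0, 0, 0], [0, 0, 0, 0, 0, 0, 0], [0, 0, 0, 0, 0, 0, 0]])

```text
clock: 19.98
eef_pos: [0.4448, 0.0866, 0.024]
tool_rot: [-0.045, 0.999, 0.0, 0.001]
ft_force: [0.4, 0.5, -1.9]
grip_width: 0.0589
grasp_force: 66.1
```

Call:
move_arm(deltas=[[0, 0, 0, -30, 0, 0, 0], [0, 0, 0, -40, 0, 0, 0], [0, 0, 0, -40, 0, 0, 0], [0, 0, 0, -40, 0, 0, 0], [0, 0, 0, -10, 0, 0, 0], [0, 0, 0, 0, 0, 0, -6.92], [0, 0, 0, 0, 0, 0, -6.92], [0, 0, 0, 0, 0, 0, -6.92], [0, 0, 0, 0, 0, 0, -6.92], [0, 0, 0, 0, 0, 0, -6.92]])

```text
clock: 20.82
eef_pos: [0.4437, 0.0863, 0.1834]
tool_rot: [-0.343, 0.939, 0.0, 0.0]
ft_force: [0.5, 0.1, -2.6]
grip_width: 0.059
grasp_force: 66.3
```

Call:
move_arm(deltas=[[0, 0, 0, 0, 0, 0, -6.92], [0, 0, 0, 0, 0, 0, -6.92], [0, 0, 0, 0, 0, 0, -6.92], [0, 0, 0, 0, 0, 0, -6.92], [0, 0, 0, 0, 0, 0, -6.92], [0, 0, 0, 0, 0, 0, -6.92], [0, 0, 0, 0, 0, 0, -6.92], [0, 0, 0, 0, 0, 0, 0]])

```text
clock: 21.48
eef_pos: [0.4437, 0.0864, 0.1832]
tool_rot: [-0.697, 0.717, 0.0, 0.0]
ft_force: [-0.1, -0.1, -3.1]
grip_width: 0.0591
grasp_force: 66.3
```

Run:
```python
from h import *
go(.6115,.0228,.1026,88.2)
```

```text
t 21.48 tcp [0.4437 0.0864 0.1832] phi -91.68 tilt -1.0 w 0.0591 F [-0.1 -0.1 -3.1] j [ 0.19  0.18 -0.22  1.17  0.   -1.35]
turn z 0.12
 shift after turn [  58.3 -169.7   80.6]
 shift now [  58.6 -169.5   80.7]
```

Call:
move_arm(deltas=[[0, 11.7, -33.9, 0, 0, 0, 0.1], [0, 11.7, -33.9, 0, 0, 0, 0], [0, 11.7, -33.9, 0, 0, 0, 0], [0, 11.7, -33.9, 0, 0, 0, 0], [0, 11.7, -33.9, 0, 0, 0, 0], [0, 0, 0, 0, 0, 0, 0], [0, 0, 0, 30, 0, 0, 0], [0, 0, 0, 30, 0, 0, 0], [0, 0, 0, 20, 0, 0, 0], [0, 0, 0, 0, 0, 0, 0]])

```text
clock: 22.32
eef_pos: [0.6099, 0.0223, 0.1]
tool_rot: [-0.694, 0.72, 0.001, -0.001]
ft_force: [-0.0, 1.0, -2.2]
grip_width: 0.0592
grasp_force: 69.0
```

Run:
```python
from h import *
go(.6115,.0338,.102,88.2)
```

```text
t 22.32 tcp [0.6099 0.0223 0.1   ] phi -92.07 tilt -0.99999 w 0.0592 F [-0.   1.  -2.2] j [ 0.04  0.55  0.09  1.12  0.   -1.5 ]
turn z -0.27
 shift after turn [-11.6  -1.2  -2. ]
 shift now [-11.6  -1.2  -2. ]
```

Call:
move_arm(deltas=[[0, -2, -0.5, 0, 0, 0, 0], [0, -2, -0.5, 0, 0, 0, 0], [0, -2, 0, 0, 0, 0, 0], [0, -2, 0, 0, 0, 0, 0], [0, -1, 0, 0, 0, 0, 0], [0, 0, 0, 0, 0, 0, 0]])

```text
clock: 22.82
eef_pos: [0.6127, 0.0317, 0.1031]
tool_rot: [-0.695, 0.719, 0.0, 0.0]
ft_force: [0.5, -0.2, -1.8]
grip_width: 0.0594
grasp_force: 69.0
```

Call:
move_arm(deltas=[[0, -1.5, 0, 0, 0, 0, 0], [0, -1.5, 0, 0, 0, 0, 0], [0, 0, 0, 0, 0, 0, 0]])

```text
clock: 23.07
eef_pos: [0.6126, 0.0346, 0.1027]
tool_rot: [-0.695, 0.719, 0.0, 0.0]
ft_force: [0.1, -0.2, -2.6]
grip_width: 0.059
grasp_force: 69.0
```

Call:
move_arm(deltas=[[0, -1, 0, 0, 0, 0, 0], [0, -1, 0, 0, 0, 0, 0], [0, 0, 0, 0, 0, 0, 0]])

```text
clock: 23.32
eef_pos: [0.6127, 0.0362, 0.1026]
tool_rot: [-0.695, 0.719, 0.0, -0.0]
ft_force: [-0.2, -0.7, -2.5]
grip_width: 0.059
grasp_force: 69.1
```

Call:
move_arm(deltas=[[0, -1, 0.9, 0, 0, 0, 0], [0, -1, 0, 0, 0, 0, 0], [0, -1, 0, 0, 0, 0, 0], [0, 0, 0, 0, 0, 0, 0]])

```text
clock: 23.65
eef_pos: [0.6124, 0.0366, 0.103]
tool_rot: [-0.694, 0.72, -0.002, -0.001]
ft_force: [1.4, -7.0, -1.9]
grip_width: 0.0591
grasp_force: 68.9
```

Call:
move_arm(deltas=[[0, 2.2, 0.3, 1.5, 0, 0, 0], [0, 0, 0, 1.5, 0, 0, 0], [0, 0, 0, 0.5, 0, 0, 0], [0, 0, 0, 0, 0, 0, 0]])

```text
clock: 23.98
eef_pos: [0.6115, 0.0363, 0.0992]
tool_rot: [-0.695, 0.719, -0.0, -0.001]
ft_force: [0.7, -5.0, -1.2]
grip_width: 0.0594
grasp_force: 69.1
```

Call:
move_arm(deltas=[[1, 0, 0, 0, 0, 0, 0], [1, 0, 0, 0, 0, 0, 0], [1, 0, 0, 0, 0, 0, 0], [1, 0, 0, -20, 0, 0, 0], [1, 0, 0, -40, 0, 0, 0], [1, 0, 0, -30, 0, 0, 0], [1, 0, 0, 0, 0, 0, 0]])

```text
clock: 24.57
eef_pos: [0.6155, 0.0382, 0.1971]
tool_rot: [-0.696, 0.718, -0.004, 0.005]
ft_force: [1.7, -0.5, 1.1]
grip_width: 0.0857
grasp_force: 0.0
```

Run:
```python
from h import *
go(.599,.2493,.016,3.2)
im=bot.camera("side"); m=casemask(im,"side",.599,.25,.056,.034)
print(fit({"side":m},lambda x,y,a:[box(x,y,a,.12,.06,0,.034)],[.599,.25,.056]))
im=bot.camera("top"); m=casemask(im,"top",.599,.25,.056,.034)
print(fit({"top":m},lambda x,y,a:[box(x,y,a,.12,.06,0,.034)],[.599,.25,.056]))
```

```text
t 24.57 tcp [0.6155 0.0382 0.1971] phi -91.84 tilt -0.99991 w 0.0857 F [ 1.7 -0.5  1.1] j [ 0.06  0.48  0.25  1.32  0.   -1.48]
turn z 84.96
 shift after turn [  4.7 211.7 181.1]
 shift now [-210.    25.7  181.3]
(array([0.59985567, 0.24290046, 0.03046601]), np.float64(0.24468636512756348))
(array([0.59845426, 0.24754837, 0.03059673]), np.float64(0.058844566345214844))
```

Call:
move_arm(deltas=[[1, -34.9, 4, 0, 0, 0, 0], [1, -34.9, 4, 0, 0, 0, 0], [1, -34.9, 4, 0, 0, 0, 0], [1, -34.9, 4, 0, 0, 0, 0], [1, -34.9, 4, 0, 0, 0, 0], [1, -34.9, 4, 0, 0, 0, 0], [1, 0, 0, 0, 0, 0, 7.15], [1, 0, 0, 0, 0, 0, 7.15], [1, 0, 0, 0, 0, 0, 7.15], [1, 0, 0, 0, 0, 0, 7.15]])

```text
clock: 25.5
eef_pos: [0.5931, 0.2479, 0.1869]
tool_rot: [-0.494, 0.869, 0.001, -0.002]
ft_force: [1.2, -0.5, 0.4]
grip_width: 0.0853
grasp_force: 0.0
```

Call:
move_arm(deltas=[[1, 0, 0, 0, 0, 0, 7.15], [1, 0, 0, 0, 0, 0, 7.15], [1, 0, 0, 0, 0, 0, 7.15], [1, 0, 0, 0, 0, 0, 7.15], [1, 0, 0, 0, 0, 0, 7.15], [1, 0, 0, 0, 0, 0, 7.15], [1, 0, 0, 0, 0, 0, 7.15], [1, 0, 0, 0, 0, 0, 7.1], [1, 0, 0, 35, 0, 0, 0], [1, 0, 0, 35, 0, 0, 0]])

```text
clock: 26.33
eef_pos: [0.5955, 0.2482, 0.1196]
tool_rot: [-0.021, 1.0, 0.001, 0.002]
ft_force: [-0.0, 0.3, -1.1]
grip_width: 0.0854
grasp_force: 0.0
```

Run:
```python
from h import *
go(.5985,.248,.016,2.5)
```

```text
t 26.33 tcp [0.5955 0.2482 0.1196] phi -177.63 tilt -0.99999 w 0.0854 F [-0.   0.3 -1.1] j [0.39 0.59 0.22 1.2  0.   0.35]
turn z -0.13
 shift after turn [ -2.9  -0.3 103.6]
 shift now [ -2.6  -0.6 103.6]
```

Call:
move_arm(deltas=[[1, -2.6, 0, 35, 0, 0, 0], [1, 0, 0, 35, 0, 0, 0], [1, 0, 0, 20, 0, 0, 0], [1, 0, 0, 10, 0, 0, 0], [0, 0, 0, 0, 0, 0, 0], [0, 0, 0, 0, 0, 0, 0], [0, 0, 0, 0, 0, 0, 0], [0, 0, 0, 0, 0, 0, 0], [0, 0, 0, 0, 0, 0, 0], [0, 0, 0, 0, 0, 0, 0]])

```text
clock: 27.17
eef_pos: [0.5972, 0.2481, 0.0203]
tool_rot: [-0.021, 1.0, 0.001, 0.0]
ft_force: [-2.5, 1.8, -0.1]
grip_width: 0.0588
grasp_force: 67.1
```

Call:
move_arm(deltas=[[0, 0, 0, -30, 0, 0, 0], [0, 0, 0, -30, 0, 0, 0], [0, 0, 0, -30, 0, 0, 0], [0, 0, 0, 0, 0, 0, -7.15], [0, 0, 0, 0, 0, 0, -7.15], [0, 0, 0, 0, 0, 0, -7.15], [0, 0, 0, 0, 0, 0, -7.15], [0, 0, 0, 0, 0, 0, -7.15], [0, 0, 0, 0, 0, 0, -7.15], [0, 0, 0, 0, 0, 0, -7.15]])

```text
clock: 28.0
eef_pos: [0.5982, 0.2469, 0.1101]
tool_rot: [-0.444, 0.896, -0.001, 0.001]
ft_force: [0.6, -0.0, -3.0]
grip_width: 0.0586
grasp_force: 66.8
```

Call:
move_arm(deltas=[[0, 0, 0, 0, 0, 0, -7.15], [0, 0, 0, 0, 0, 0, -7.15], [0, 0, 0, 0, 0, 0, -7.15], [0, 0, 0, 0, 0, 0, -7.15], [0, 0, 0, 0, 0, 0, -7], [0, 0, 0, 0, 0, 0, 0]])

```text
clock: 28.5
eef_pos: [0.5981, 0.247, 0.11]
tool_rot: [-0.695, 0.719, -0.001, 0.001]
ft_force: [0.8, -0.3, -1.7]
grip_width: 0.0587
grasp_force: 66.8
```

Run:
```python
from h import *
go(.6147,.190,.06,88.2)
```

```text
t 28.5 tcp [0.5981 0.247  0.11  ] phi -91.92 tilt -1.0 w 0.0587 F [ 0.8 -0.3 -1.7] j [ 0.39  0.6   0.22  1.18 -0.   -1.15]
turn z -0.12
 shift after turn [ 56.4 -18.4  50. ]
 shift now [ 56.4 -18.4  50. ]
```

Call:
move_arm(deltas=[[0, 28, -9, 0, 0, 0, 0], [0, 28, -9, 0, 0, 0, 0], [0, 0, 0, 25, 0, 0, 0], [0, 0, 0, 25, 0, 0, 0], [0, 0, 0, 0, 0, 0, 0], [0, 2, 0, 0, 0, 0, 0], [0, 2, 0, 0, 0, 0, 0], [0, 2, 0, 0, 0, 0, 0], [0, 2, 0, 0, 0, 0, 0], [0, 0, 0, 0, 0, 0, 0]])

```text
clock: 29.33
eef_pos: [0.6137, 0.1827, 0.0607]
tool_rot: [-0.694, 0.72, -0.001, 0.001]
ft_force: [-0.4, 0.7, -2.3]
grip_width: 0.0587
grasp_force: 66.8
```

Call:
move_arm(deltas=[[0, 1.5, 0, 0, 0, 0, 0], [0, 1.5, 0, 0, 0, 0, 0], [0, 0, 0, 0, 0, 0, 0]])

```text
clock: 29.58
eef_pos: [0.6128, 0.1795, 0.0594]
tool_rot: [-0.695, 0.719, 0.0, 0.0]
ft_force: [0.1, 0.1, -1.4]
grip_width: 0.0586
grasp_force: 66.8
```

Call:
move_arm(deltas=[[0, 1, 0, 0, 0, 0, 0], [0, 1, 0, 0, 0, 0, 0], [0, 0, 0, 0, 0, 0, 0]])

```text
clock: 29.83
eef_pos: [0.6126, 0.1775, 0.0591]
tool_rot: [-0.695, 0.719, 0.0, -0.0]
ft_force: [-0.1, -1.1, -1.8]
grip_width: 0.0586
grasp_force: 66.8
```

Call:
move_arm(deltas=[[0, 1, 0, 0, 0, 0, 0], [0, 1, 0, 0, 0, 0, 0], [0, 0, 0, 0, 0, 0, 0]])

```text
clock: 30.08
eef_pos: [0.6125, 0.1755, 0.0591]
tool_rot: [-0.695, 0.719, 0.0, -0.0]
ft_force: [0.1, -1.1, -2.1]
grip_width: 0.0586
grasp_force: 66.8
```

Call:
move_arm(deltas=[[0, 1, 0, 0, 0, 0, 0], [0, 1, 0, 0, 0, 0, 0], [0, 0, 0, 0, 0, 0, 0]])

```text
clock: 30.33
eef_pos: [0.6125, 0.1735, 0.0592]
tool_rot: [-0.695, 0.719, 0.0, -0.0]
ft_force: [-0.9, -0.4, -0.7]
grip_width: 0.059
grasp_force: 66.8
```

Call:
move_arm(deltas=[[0, 1, 0, 0, 0, 0, 0], [0, 1, 0, 0, 0, 0, 0], [0, 0, 0, 0, 0, 0, 0]])

```text
clock: 30.58
eef_pos: [0.6124, 0.1715, 0.0592]
tool_rot: [-0.695, 0.719, 0.0, -0.0]
ft_force: [0.7, -0.1, -1.6]
grip_width: 0.0585
grasp_force: 66.8
```

Call:
move_arm(deltas=[[0, 1, 0, 0, 0, 0, 0], [0, 1, 0, 0, 0, 0, 0], [0, 1, 0, 0, 0, 0, 0], [0, 0, 0, 0, 0, 0, 0]])

```text
clock: 30.92
eef_pos: [0.6124, 0.171, 0.0594]
tool_rot: [-0.695, 0.719, 0.002, 0.002]
ft_force: [-0.7, 6.8, -2.5]
grip_width: 0.0588
grasp_force: 66.8
```

Call:
move_arm(deltas=[[0, -8, 0, 0, 0, 0, 0], [0, 0, 0, -25, 0, 0, 0], [0, 0, 0, -35, 0, 0, 0], [0, 0, 0, -35, 0, 0, 0], [0, 0, 0, -25, 0, 0, 0], [0, 0, 0, 0, 0, 0, 0]])

```text
clock: 31.42
eef_pos: [0.6163, 0.1777, 0.1868]
tool_rot: [-0.695, 0.719, -0.003, 0.005]
ft_force: [0.8, -0.2, -0.4]
grip_width: 0.0586
grasp_force: 67.0
```

Run:
```python
from h import *
go(.6115,.0352,.147,88.2)
```

```text
t 31.42 tcp [0.6163 0.1777 0.1868] phi -92.0 tilt -0.99992 w 0.0586 F [ 0.8 -0.2 -0.4] j [ 0.28  0.54  0.31  1.33 -0.   -1.25]
turn z -0.2
 shift after turn [142.5   0.3  39.8]
 shift now [142.7   0.3  39.3]
```

Call:
move_arm(deltas=[[0, 36, 0, 0, 0, 0, -0.2], [0, 36, 0, 0, 0, 0, 0], [0, 36, 0, 0, 0, 0, 0], [0, 33, 0, 0, 0, 0, 0], [0, 0, 0, 0, 0, 0, 0], [0, 0, 0, 25, 0, 0, 0], [0, 0, 0, 10, 0, 0, 0], [0, 0, 0, 0, 0, 0, 0], [0, 0, 0, 0, 0, 0, 0]])

```text
clock: 32.17
eef_pos: [0.6073, 0.0359, 0.1433]
tool_rot: [-0.696, 0.718, 0.001, -0.001]
ft_force: [-0.1, -0.7, -0.8]
grip_width: 0.0584
grasp_force: 68.7
```

Run:
```python
from h import *
go(.6115,.0352,.1442,88.2)
```

```text
t 32.17 tcp [0.6073 0.0359 0.1433] phi -91.79 tilt -1.0 w 0.0584 F [-0.1 -0.7 -0.8] j [ 0.06  0.51  0.15  1.21 -0.   -1.48]
turn z 0.01
 shift after turn [ 0.5 -4.2 -0.9]
 shift now [ 0.5 -4.2 -0.9]
```

Call:
move_arm(deltas=[[0, 0.3, -4.2, -3, 0, 0, 0], [0, 0, 0, 0, 0, 0, 0], [0, 0, 0, 0, 0, 0, 0], [0, 0, 0, 0, 0, 0, 0]])

```text
clock: 32.5
eef_pos: [0.6123, 0.0357, 0.1468]
tool_rot: [-0.696, 0.718, 0.0, -0.0]
ft_force: [-0.3, -0.2, -1.3]
grip_width: 0.0583
grasp_force: 68.5
```

Call:
move_arm(deltas=[[0, 0.4, 0.6, 1.5, 0, 0, 0], [0, 0, 0, 1.3, 0, 0, 0], [0, 0, 0, 0, 0, 0, 0], [0, 0, 0, 0, 0, 0, 0]])

```text
clock: 32.83
eef_pos: [0.6114, 0.0349, 0.1441]
tool_rot: [-0.696, 0.718, 0.0, -0.0]
ft_force: [-0.3, -0.3, -1.5]
grip_width: 0.0584
grasp_force: 68.5
```

Call:
move_arm(deltas=[[1, 0, 0, 0, 0, 0, 0], [1, 0, 0, 0, 0, 0, 0], [1, 0, 0, 0, 0, 0, 0], [1, 0, 0, -20, 0, 0, 0], [1, 0, 0, -40, 0, 0, 0], [1, 35, 0, 0, 0, 0, 0], [1, 41, 0, 0, 0, 0, 0], [1, 41, 0, 0, 0, 0, 0], [1, 41, 0, 0, 0, 0, 0], [1, 41, 0, 0, 0, 0, 0]])

```text
clock: 33.67
eef_pos: [0.6054, -0.1656, 0.2051]
tool_rot: [-0.696, 0.718, -0.0, 0.0]
ft_force: [1.3, 0.2, 0.2]
grip_width: 0.0853
grasp_force: 0.0
```

Run:
```python
from h import *
go(.6048,-.19,.07,88.2)
im=bot.camera("side"); cv2.imwrite("pics/side6.png",im); t=bot.camera("top"); cv2.imwrite("pics/top6.png",t)
r=np.hstack([cv2.resize(im[130:280,230:330],(400,600),interpolation=cv2.INTER_CUBIC),cv2.resize(t[140:260,220:300],(400,600),interpolation=cv2.INTER_CUBIC)]); cv2.imwrite("pics/m6.png",r)
for n in C:
    for d in bot.outline_of("mallet",n): print(n,round(d["conf"],2),d["rect"])
```

```text
t 33.67 tcp [ 0.6054 -0.1656  0.2051] phi -91.76 tilt -1.0 w 0.0853 F [1.3 0.2 0.2] j [-0.27  0.51  0.32  1.37  0.   -1.81]
turn z 0.04
 shift after turn [ 24.4  -0.2 135.1]
 shift now [ 24.4  -0.  135.1]
side 0.84 [217.4, 273.2, 61.1, 31.3]
side 0.46 [273.9, 212.4, 21.1, 43.6]
```

View pics/m6.png

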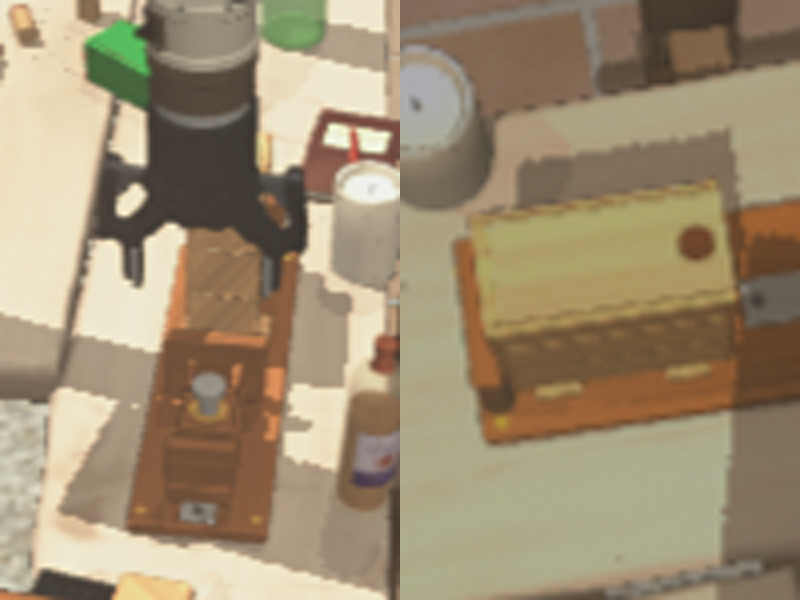

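The column is square: in the side and top crops all three cases line up against the fixed cheek. Next is the fin.

Call:
move_arm(deltas=[[1, 20, 0, 0, 0, 0, 0], [1, 0, 0, 0, 0, 0, 0], [1, 0, 0, 35, 0, 0, 0], [1, 0, 0, 35, 0, 0, 0], [1, 0, 0, 30, 0, 0, 0], [1, 0, 0, 0, 0, 0, 0]])

```text
clock: 34.37
eef_pos: [0.6002, -0.1804, 0.0973]
tool_rot: [-0.697, 0.717, 0.006, -0.003]
ft_force: [-1.4, 0.1, -0.7]
grip_width: 0.0855
grasp_force: 0.0
```

Run:
```python
from h import *
go(.6050,-.1887,.06,88.2)
```

```text
t 34.37 tcp [ 0.6002 -0.1804  0.0973] phi -91.68 tilt -0.99991 w 0.0855 F [-1.4  0.1 -0.7] j [-0.29  0.59  0.15  1.15  0.   -1.83]
turn z 0.12
 shift after turn [ 8.2 -5.  37.3]
 shift now [ 8.3 -5.5 37.2]
```

Call:
move_arm(deltas=[[1, 6, -2, 0, 0, 0, 0], [1, 0, 0, 10, 0, 0, 0], [1, 0, 0, 0, 0, 0, 0], [1, 0, 0, 0, 0, 0, 0], [1, 0, 0, 0, 0, 0, 0]])

```text
clock: 34.78
eef_pos: [0.6076, -0.1901, 0.0959]
tool_rot: [-0.696, 0.718, -0.001, 0.001]
ft_force: [0.8, 0.5, -0.5]
grip_width: 0.0856
grasp_force: 0.0
```

Call:
move_arm(deltas=[[1, -1, 2.5, 18, 0, 0, 0], [1, 0, 0, 17, 0, 0, 0], [1, 0, 0, 0, 0, 0, 0], [0, 0, 0, 0, 0, 0, 0], [0, 0, 0, 0, 0, 0, 0], [0, 0, 0, 0, 0, 0, 0], [0, 0, 0, 0, 0, 0, 0], [0, 0, 0, 0, 0, 0, 0], [0, 0, 0, 0, 0, 0, 0]])

```text
clock: 35.53
eef_pos: [0.6067, -0.1893, 0.0619]
tool_rot: [-0.696, 0.718, -0.002, 0.002]
ft_force: [4.4, 2.2, 6.0]
grip_width: 0.0547
grasp_force: 65.0
```

Call:
move_arm(deltas=[[0, -4, 0, 0, 0, 0, 0], [0, -5, 0, 0, 0, 0, 0], [0, -5, 0, 0, 0, 0, 0], [0, -5, 0, 0, 0, 0, 0], [0, -5, 0, 0, 0, 0, 0], [0, -5, 0, 0, 0, 0, 0], [0, -5, 0, 0, 0, 0, 0], [0, -5, 0, 0, 0, 0, 0], [0, -3, 0, 0, 0, 0, 0], [0, 0, 0, 0, 0, 0, 0]])

```text
clock: 36.37
eef_pos: [0.6081, -0.1479, 0.0619]
tool_rot: [-0.696, 0.718, -0.003, 0.001]
ft_force: [3.8, -1.8, 5.9]
grip_width: 0.0547
grasp_force: 65.0
```

Call:
move_arm(deltas=[[0, -2, 0, 0, 0, 0, 0], [0, -2, 0, 0, 0, 0, 0], [0, -1, 0, 0, 0, 0, 0], [0, 0, 0, 0, 0, 0, 0]])

```text
clock: 36.7
eef_pos: [0.6082, -0.1434, 0.0618]
tool_rot: [-0.696, 0.718, -0.003, 0.001]
ft_force: [3.8, -3.1, 5.4]
grip_width: 0.0547
grasp_force: 65.0
```

Call:
move_arm(deltas=[[0, -1, 0, 0, 0, 0, 0], [0, -1, 0, 0, 0, 0, 0], [0, -1, 0, 0, 0, 0, 0], [0, 0, 0, 0, 0, 0, 0]])

```text
clock: 37.03
eef_pos: [0.6083, -0.1405, 0.0619]
tool_rot: [-0.696, 0.718, -0.003, 0.001]
ft_force: [5.3, -3.3, 5.2]
grip_width: 0.0548
grasp_force: 65.0
```

Call:
move_arm(deltas=[[0, -1, 0, 0, 0, 0, 0], [0, -1, 0, 0, 0, 0, 0], [0, 0, 0, 0, 0, 0, 0]])

```text
clock: 37.28
eef_pos: [0.6084, -0.1388, 0.0619]
tool_rot: [-0.696, 0.718, -0.003, 0.001]
ft_force: [3.9, -2.9, 6.0]
grip_width: 0.0549
grasp_force: 65.0
```

Call:
move_arm(deltas=[[0, -1, 0, 0, 0, 0, 0], [0, -1, 0, 0, 0, 0, 0], [0, 0, 0, 0, 0, 0, 0]])

```text
clock: 37.53
eef_pos: [0.6084, -0.1386, 0.0619]
tool_rot: [-0.695, 0.719, -0.005, -0.001]
ft_force: [3.3, -7.3, 4.8]
grip_width: 0.0548
grasp_force: 64.8
```

Call:
move_arm(deltas=[[0, -1.5, 0, 0, 0, 0, 0], [0, -1.5, 0, 0, 0, 0, 0], [0, -1, 0, 0, 0, 0, 0], [0, 0, 0, 0, 0, 0, 0], [0, 0, 0, 0, 0, 0, 0]])

```text
clock: 37.95
eef_pos: [0.6084, -0.1385, 0.0619]
tool_rot: [-0.695, 0.719, -0.007, -0.003]
ft_force: [3.4, -17.7, 2.9]
grip_width: 0.0547
grasp_force: 64.7
```

Call:
move_arm(deltas=[[1, 0, 0, 0, 0, 0, 0], [1, 0, 0, 0, 0, 0, 0], [1, 0, 0, 0, 0, 0, 0], [1, 2, 0, -20, 0, 0, 0], [1, 0, 0, -40, 0, 0, 0], [1, 0, 0, -40, 0, 0, 0], [1, 0, 0, -40, 0, 0, 0], [1, 0, 0, 0, 0, 0, 0], [1, 0, 0, 0, 0, 0, 0]])

```text
clock: 38.7
eef_pos: [0.6076, -0.1327, 0.2028]
tool_rot: [-0.696, 0.718, -0.002, 0.002]
ft_force: [0.1, -0.1, -0.6]
grip_width: 0.085
grasp_force: 0.0
```

```bash
cat >> h.py <<'E'
def mallet(x,y,a,zb=.006):
    c,s=np.cos(a),np.sin(a)
    return [box(x,y,a,.054,.054,zb,zb+.066),box(x-c*.086,y-s*.086,a,.118,.020,zb+.021,zb+.045)]
E
python3 - <<'E'
from h import *
go(.6,-.3,.2,88.2)
ms={}
for n in C:
    im=bot.camera(n); cv2.imwrite(f"pics/{n}7.png",im)
    for d in bot.outline_of("mallet",n):
        print(n,round(d["conf"],2),d["rect"])
        if n not in ms and d["rect"][2]*d["rect"][3]>1000 and (n=="top" or d["rect"][1]>260): ms[n]=d["pixels"]
for n in list(ms): print(n,unproj(n,np.argwhere(ms[n]).mean(0)[::-1],.04), fit({n:ms[n]},mallet,[.60,-.34,1.5*0+0.0]))
if len(ms)==2: print(fit(ms,mallet,[.60,-.34,0.]))
E
```

```text
t 38.7 tcp [ 0.6076 -0.1327  0.2028] phi -91.75 tilt -0.99998 w 0.085 F [ 0.1 -0.1 -0.6] j [-0.22  0.5   0.28  1.35  0.   -1.76]
turn z 0.05
 shift after turn [167.5   2.3   2.8]
 shift now [167.5   2.5   2.9]
side 0.77 [219.0, 273.5, 56.5, 26.8]
side [ 0.55231221 -0.34232106  0.04      ] (array([ 0.58264372, -0.34317021, -0.11361363]), np.float64(0.2206515669822693))
```

Run:
```python
from h import *
import pickle
out=pickle.load(open("out.pkl","rb"))
v0=fit({"top":out["top","mallet"][0]["pixels"]},mallet,[.60,-.33,-.1]); print("orig net",v0)
res={}
for tag in("0","7"):
  for n in C:
    im=cv2.imread(f"pics/{n}{tag}.png"); v=v0[0]
    p=(np.max([sil(n,[q]) for q in mallet(*v)],0)>.5).astype(np.uint8); k=np.ones((3,3),np.uint8)
    m=np.full(p.shape,cv2.GC_BGD,np.uint8); m[cv2.dilate(p,k,iterations=7)>0]=cv2.GC_PR_BGD; m[p>0]=cv2.GC_PR_FGD
    hd=(sil(n,mallet(*v)[:1])>.5).astype(np.uint8); m[cv2.erode(hd,k,iterations=5)>0]=cv2.GC_FGD
    cv2.grabCut(im,m,None,np.zeros((1,65)),np.zeros((1,65)),5,cv2.GC_INIT_WITH_MASK)
    mm=((m==1)|(m==3)); r=fit({n:mm},mallet,v); print(tag,n,r); res[tag,n]=mm
  print(tag,fit({n:res[tag,n] for n in C},mallet,v0[0]))
a=cv2.imread("pics/top7.png")[150:260,350:450]; b=cv2.imread("pics/side7.png")[250:330,200:300]
cv2.imwrite("pics/m7.png",np.hstack([cv2.resize(a,(400,440)),cv2.resize(b,(400,440))]))
```

```text
orig net (array([ 0.58220135, -0.34259892, -0.16430938]), np.float64(0.19818055629730225))
0 top (array([ 0.58974902, -0.35500147, -1.02079086]), np.float64(0.5857573747634888))
0 side (array([ 0.58117189, -0.34060844, -0.14039304]), np.float64(0.2691199779510498))
0 (array([ 0.58172634, -0.34171677, -0.15357154]), np.float64(0.45372554659843445))
7 top (array([ 0.60291477, -0.3355215 , -0.04546438]), np.float64(0.47279179096221924))
7 side (array([ 0.58035721, -0.34288956, -0.10363551]), np.float64(0.4939548969268799))
7 (array([ 0.58264553, -0.34383364, -0.1777407 ]), np.float64(0.5088326930999756))
```

View pics/m7.png

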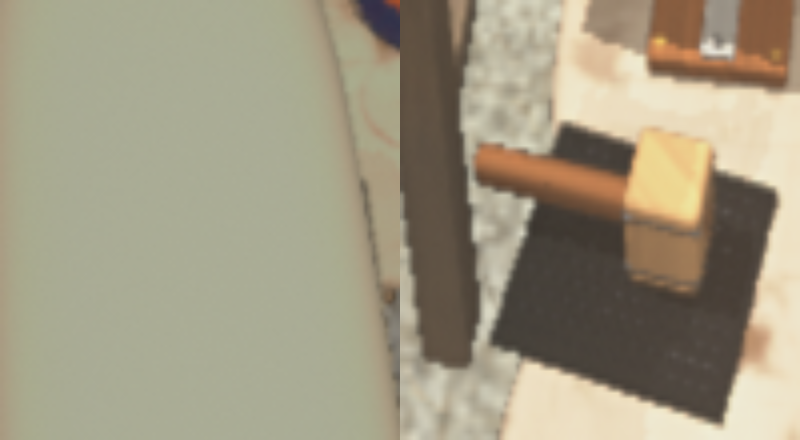

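The picture shows the mallet standing on the mat: head-top corners at (640,130), (713,142), (700,225) and (625,212) in the crop, and the handle tip at (480,163). I unproject these.

Run:
```python
from h import *
S=lambda p,z:unproj("side",[(p[0]-400+.5)/4-.5+200,(p[1]+.5)/5.5-.5+250],z)
c=np.array([S(p,.072) for p in((640,130),(713,142),(700,225),(625,212))])
print(c.round(4),"centre",c.mean(0).round(4)); print([np.linalg.norm(c[i]-c[i-1]).round(4) for i in range(4)])
print("bot",S((633,282),.006).round(4),S((697,293),.006).round(4))
t=S((480,163),.039);j=S((626,197),.039);print("tip",t.round(4),"join",j.round(4),np.degrees(np.arctan2(*(j-t)[[1,0]])))
# top0 for comparision: head top centre px (407,187), handle tip (409,240)
h=unproj("top",(407,187),.072);tt=unproj("top",(410,239),.039);print(h.round(4),tt.round(4),np.degrees(np.arctan2(*(h-tt)[[1,0]])))
```

```text
[[ 0.5598 -0.3224  0.072 ]
 [ 0.6116 -0.326   0.072 ]
 [ 0.6073 -0.3788  0.072 ]
 [ 0.5557 -0.3751  0.072 ]] centre [ 0.5836 -0.3506  0.072 ]
[np.float64(0.0528), np.float64(0.0519), np.float64(0.053), np.float64(0.0517)]
bot [ 0.5582 -0.3684  0.006 ] [ 0.6039 -0.3715  0.006 ]
tip [ 0.4438 -0.3267  0.039 ] join [ 0.5509 -0.3401  0.039 ] -7.139935353851392
[ 0.5749 -0.3366  0.072 ] [ 0.4447 -0.3216  0.039 ] -6.577900219449437
```

Call:
move_arm(deltas=[[1, 0, 0, 0, 0, 0, 6.8], [1, 0, 0, 0, 0, 0, 6.8], [1, 0, 0, 0, 0, 0, 6.8], [1, 0, 0, 0, 0, 0, 6.8], [1, 0, 0, 0, 0, 0, 6.8], [1, 0, 0, 0, 0, 0, 6.8], [1, 0, 0, 0, 0, 0, 6.8], [1, 0, 0, 0, 0, 0, 6.8], [1, 0, 0, 0, 0, 0, 6.8], [1, 0, 0, 0, 0, 0, 6.8]])

```text
clock: 39.73
eef_pos: [0.6048, -0.1326, 0.1969]
tool_rot: [-0.173, 0.985, 0.001, -0.002]
ft_force: [-0.3, 0.6, -0.6]
grip_width: 0.0856
grasp_force: 0.0
```

Call:
move_arm(deltas=[[1, 0, 0, 0, 0, 0, 6.8], [1, 0, 0, 0, 0, 0, 6.8], [1, 0, 0, 0, 0, 0, 6.8], [1, 0, 0, 0, 0, 0, 6.8], [1, 8.4, -35.4, 0, 0, 0, 0], [1, 8.4, -35.4, 0, 0, 0, 0], [1, 8.4, -35.4, 0, 0, 0, 0], [1, 8.4, -35.4, 0, 0, 0, 0], [1, 8.4, -35.4, 0, 0, 0, 0], [1, 8.4, -35.4, 0, 0, 0, 0]])

```text
clock: 40.57
eef_pos: [0.5283, -0.3383, 0.197]
tool_rot: [0.061, 0.998, 0.001, -0.002]
ft_force: [0.2, 0.9, 0.2]
grip_width: 0.0856
grasp_force: 0.0
```

Run:
```python
from h import *
ims={n:bot.camera(n) for n in C}
im=ims["side"]; old=cv2.imread("pics/side7.png")
a=im[262:310,215:290].astype(int);b=old[262:310,215:290].astype(int); print("diff px",(np.abs(a-b).sum(2)>60).sum())
for n in C:
  for d in bot.outline_of("mallet",n):
    print(n,round(d["conf"],2),d["rect"])
    if d["rect"][2]>40 and n=="side": print(fit({n:d["pixels"]},mallet,[.581,-.3435,-.12]))
go(.5314,-.3374,.03,-7)
```

```text
diff px 835
top 0.71 [391.8, 178.4, 21.4, 59.9]
side 0.57 [220.0, 272.2, 59.3, 29.7]
(array([ 0.58200606, -0.34433181, -0.18159318]), np.float64(0.2176135778427124))
t 40.77 tcp [ 0.5286 -0.338   0.1972] phi 172.85 tilt -0.99999 w 0.0853 F [ 0.2 -0.  -0.7] j [-0.57  0.52  0.31  1.36  0.   -0.44]
turn z -0.15
 shift after turn [ -2.7   1.  167.2]
 shift now [ -3.3   0.6 167.2]
```

Call:
move_arm(deltas=[[1, -3, 0.6, 35, 0, 0, 0], [1, 0, 0, 40, 0, 0, 0], [1, 0, 0, 40, 0, 0, 0], [1, 0, 0, 30, 0, 0, 0], [1, 0, 0, 20, 0, 0, 0], [1, 0, 0, 0, 0, 0, 0], [0, 0, 0, 0, 0, 0, 0], [0, 0, 0, 0, 0, 0, 0], [0, 0, 0, 0, 0, 0, 0], [0, 0, 0, 0, 0, 0, 0]])

```text
clock: 41.6
eef_pos: [0.5346, -0.3379, 0.0367]
tool_rot: [0.061, 0.998, -0.001, 0.002]
ft_force: [0.2, -0.2, 0.3]
grip_width: 0.0388
grasp_force: 0.0
```

Call:
move_arm(deltas=[[0, 0, 0, 0, 0, 0, 0], [0, 0, 0, 0, 0, 0, 0], [0, 0, 0, 0, 0, 0, 0], [0, 0, 0, 0, 0, 0, 0], [0, 0, 0, 0, 0, 0, 0], [0, 0, 0, 0, 0, 0, 0], [0, 0, 0, 0, 0, 0, 0]])

```text
clock: 42.18
eef_pos: [0.5338, -0.3379, 0.0361]
tool_rot: [0.061, 0.998, -0.0, 0.001]
ft_force: [-1.8, 1.1, 6.1]
grip_width: 0.0188
grasp_force: 60.0
```

Call:
move_arm(deltas=[[0.5, 0, 0, 0, 0, 0, 0], [0.5, 0, 0, 6, 0, 0, 0], [0.5, 0, 0, 0, 0, 0, 0], [0.5, 0, 0, 0, 0, 0, 0], [0, 0, 0, 0, 0, 0, 0], [0, 0, 0, 0, 0, 0, 0], [0, 0, 0, 0, 0, 0, 0], [0, 0, 0, 0, 0, 0, 0], [0, 0, 0, 0, 0, 0, 0], [0, 0, 0, 0, 0, 0, 0]])

```text
clock: 43.02
eef_pos: [0.5328, -0.3375, 0.0281]
tool_rot: [0.061, 0.998, -0.0, -0.0]
ft_force: [0.5, -1.9, -1.9]
grip_width: 0.0191
grasp_force: 60.0
```

Call:
move_arm(deltas=[[0, 0, 0, 0, 0, 0, 0], [0, 0, 0, -10, 0, 0, 0], [0, 0, 0, -20, 0, 0, 0], [0, 0, 0, -30, 0, 0, 0], [0, 0, 0, -35, 0, 0, 0], [0, 0, 0, -35, 0, 0, 0], [0, 0, 0, 0, 0, 0, 0]])

```text
clock: 43.6
eef_pos: [0.5367, -0.3394, 0.1674]
tool_rot: [0.061, 0.998, -0.003, 0.006]
ft_force: [1.8, -0.5, -1.5]
grip_width: 0.0192
grasp_force: 59.8
```

Run:
```python
from h import *
go(.5584,-.0877,.10,-1.8)
o=bot.get_obs(); p=o["eef_pos"]; r=R.from_quat(o["tool_rot"]).as_matrix(); print("torque",o["ft_torque"].round(3))
```

```text
t 43.6 tcp [ 0.5367 -0.3394  0.1674] phi 173.01 tilt -0.99991 w 0.0192 F [ 1.8 -0.5 -1.5] j [-0.56  0.53  0.25  1.28  0.   -0.44]
turn z -5.19
 shift after turn [-13.8 252.3  67.4]
 shift now [  9.9 252.8  65.9]
torque [-0.118 -0.058  0.015]
```

Call:
move_arm(deltas=[[0, 0, 0, 0, 0, 0, -5.2], [0, -1.7, 31.5, 0, 0, 0, 0], [0, -1.7, 31.5, 0, 0, 0, 0], [0, -1.7, 31.5, 0, 0, 0, 0], [0, -1.7, 31.5, 0, 0, 0, 0], [0, -1.7, 31.5, 0, 0, 0, 0], [0, -1.7, 31.5, 0, 0, 0, 0], [0, -1.7, 31.5, 0, 0, 0, 0], [0, -1.7, 31.5, 0, 0, 0, 0], [0, 0, 0, 0, 0, 0, 0]])

```text
clock: 44.43
eef_pos: [0.554, -0.0798, 0.1579]
tool_rot: [0.012, 1.0, 0.002, -0.001]
ft_force: [-0.2, -0.2, -4.3]
grip_width: 0.0192
grasp_force: 60.0
```

Run:
```python
from h import *
go(.5589,-.0861,.12,-1.8)
o=bot.get_obs(); p=o["eef_pos"]; r=R.from_quat(o["tool_rot"]).as_matrix()
bot.camera("side"); cv2.imwrite("pics/side8.png",bot.camera("side"))
from scipy.optimize import minimize
for d in bot.outline_of("mallet","side")[:2]:
    m=d["pixels"]; print(d["conf"],d["rect"])
    X=-r[:,0]
    def parts(dd,pit):
        P=[]
        for q in mallet(0,0,0,-.033):  # about handle axis, then pitch about TCP
            q=q+[dd,0,.011]; q=R.from_euler('y',pit).apply(q)
            P.append(R.from_euler('z',np.arctan2(X[1],X[0])).apply(q)+p)
        return P
    def cost(v):
        s=np.max([sil("side",[q]) for q in parts(*v)],0); return 1-np.minimum(s,m).sum()/np.maximum(s,m).sum()
    b=minimize(cost,[.05,0],method="Nelder-Mead",options=dict(initial_simplex=[[.05,0],[.06,0],[.05,.15]])); print(b.x,b.fun)
```

```text
t 44.43 tcp [ 0.554  -0.0798  0.1579] phi 178.6 tilt -0.99999 w 0.0192 F [-0.2 -0.2 -4.3] j [-0.15  0.41  0.02  1.19  0.   -0.12]
turn z 0.4
 shift after turn [-5.1 -6.1 37.9]
 shift now [-5.1 -6.3 37.8]
0.58 [236.1, 181.3, 55.8, 25.7]
[0.05038177 0.03997879] 0.23301362991333008
```

Call:
move_arm(deltas=[[0, -5, -6, 0, 0, 0, 0.4], [0, 0, 0, 10, 0, 0, 0], [0, 0, 0, 10, 0, 0, 0], [0, 0, 0, 0, 0, 0, 0], [0, 0, 0, 0, 0, 0, 0]])

```text
clock: 45.0
eef_pos: [0.5579, -0.0926, 0.1365]
tool_rot: [0.02, 1.0, 0.0, -0.002]
ft_force: [-0.0, 0.7, -4.0]
grip_width: 0.0194
grasp_force: 59.9
```

Call:
move_arm(deltas=[[0, -1, 6, 0, 0, 0, -0.4], [0, 0, 0, 0, 0, 0, 0], [0, 0, 0, 0, 0, 0, 0], [0, 0, 0, 20, 0, 0, 0], [0, 0, 0, 22, 0, 0, 0], [0, 0, 0, 0, 0, 0, 0], [0, 0, 0, 0, 0, 0, 0]])

```text
clock: 45.58
eef_pos: [0.5601, -0.0859, 0.0963]
tool_rot: [0.016, 1.0, 0.0, -0.001]
ft_force: [0.1, 0.3, -3.6]
grip_width: 0.019
grasp_force: 60.1
```

Run:
```python
from h import *
go(.5589,-.0861,.092,-1.8)
```

```text
t 45.58 tcp [ 0.5601 -0.0859  0.0963] phi 178.21 tilt -1.0 w 0.019 F [ 0.1  0.3 -3.6] j [-0.15  0.47 -0.05  1.05  0.   -0.12]
turn z 0.01
 shift after turn [ 1.1 -0.3  4.3]
 shift now [ 1.1 -0.3  4.3]
```

Call:
move_arm(deltas=[[0, 0, 0, 3, 0, 0, 0], [0, 0, 0, 3, 0, 0, 0], [0, 0, 0, 2, 0, 0, 0], [0, 0, 0, 0, 0, 0, 0]])

```text
clock: 45.92
eef_pos: [0.5606, -0.0861, 0.0916]
tool_rot: [0.016, 1.0, 0.0, 0.001]
ft_force: [-7.4, 0.6, 10.6]
grip_width: 0.0189
grasp_force: 62.4
```

Call:
move_arm(deltas=[[0, 0, 0, -25, 0, 0, 0], [0, 0, 0, 0, 0, 0, 0], [0, 0, 0, 26, 0, 0, 0], [0, 0, 0, 4, 0, 0, 0], [0, 0, 0, 0, 0, 0, 0], [0, 0, 0, 0, 0, 0, 0]])

```text
clock: 46.42
eef_pos: [0.5622, -0.0869, 0.0847]
tool_rot: [0.016, 1.0, -0.001, 0.002]
ft_force: [-0.4, -1.3, 5.8]
grip_width: 0.0191
grasp_force: 65.0
```

Run:
```python
from h import *
go(.5589,-.0861,.092,-1.8)
```

```text
t 46.42 tcp [ 0.5622 -0.0869  0.0847] phi 178.17 tilt -0.99999 w 0.0191 F [-0.4 -1.3  5.8] j [-0.15  0.48 -0.06  1.02 -0.   -0.12]
turn z -0.03
 shift after turn [ 3.3  0.7 -7.3]
 shift now [ 3.3  0.7 -7.3]
```

Call:
move_arm(deltas=[[0, 0, 0, -30, 0, 0, 0], [0, 0, 0, -35, 0, 0, 0], [0, 0, -35, -10, 0, 0, 0], [0, 0, -40, 0, 0, 0, 0], [0, 0, -40, 0, 0, 0, 0], [0, 0, -30, 0, 0, 0, 0], [0, 0, 0, 0, 0, 0, 0], [0, 0, 0, 0, 0, 0, 0], [0, 0, 0, 0, 0, 0, 0]])

```text
clock: 47.17
eef_pos: [0.5553, -0.2308, 0.1569]
tool_rot: [0.016, 1.0, 0.001, -0.001]
ft_force: [-0.3, 0.9, -4.2]
grip_width: 0.0192
grasp_force: 63.6
```

```bash
cat >> h.py <<'E'
def heldfit():
    o=bot.get_obs(); p=o["eef_pos"]; X=-R.from_quat(o["tool_rot"]).as_matrix()[:,0]
    for d in bot.outline_of("mallet","side")[:2]:
        m=d["pixels"]; print(d["conf"],d["rect"])
        def parts(dd,pit,dz=.011):
            return [R.from_euler('z',np.arctan2(X[1],X[0])).apply(R.from_euler('y',pit).apply(q+[dd,0,dz]))+p for q in mallet(0,0,0,-.033)]
        def cost(v):
            s=np.max([sil("side",[q]) for q in parts(*v)],0); return 1-np.minimum(s,m).sum()/np.maximum(s,m).sum()
        b=minimize(cost,[.05,0],method="Nelder-Mead",options=dict(initial_simplex=[[.05,0],[.06,0],[.05,.15]])); print("d,pitch",b.x,b.fun)
E
python3 - <<'E'
from h import *
go(.5589,-.0861,.092,-1.8)
s=bot.camera("side"); cv2.imwrite("pics/side9.png",s); heldfit()
for q in("peg_top","fin_top"):
    for d in bot.outline_of(q,"side"): print(q,d["conf"],d["rect"],d["pixels"].sum())
P=lambda z:proj("side",[.6084,-.0877,z])[0].round(2)
print("peg head px at z .09,.07:",P(.09),P(.07),P(.06))
# grey head: low saturation pixels around
u,v=P(.08).astype(int); hsv=cv2.cvtColor(s,cv2.COLOR_BGR2HSV)
print(hsv[v-8:v+10,u-7:u+8,1])
E
```

```text
t 47.17 tcp [ 0.5553 -0.2308  0.1569] phi 178.16 tilt -1.0 w 0.0192 F [-0.3  0.9 -4.2] j [-0.39  0.49  0.15  1.23  0.   -0.36]
turn z -0.04
 shift after turn [  0.9 144.7  64.9]
 shift now [  0.9 144.6  65.2]
0.88 [228.5, 212.4, 62.6, 27.7]
d,pitch [ 0.05056641 -0.17270508] 0.23164129257202148
fin_top 0.82 [273.2, 200.9, 22.0, 41.7] 374
peg head px at z .09,.07: [283.34 213.23] [283.31 217.83] [283.3 220.1]
[[126 126 126 126 127 127 131 130 127 129 125 127 127 129 126]
 [128 126 129 133 131 128 130 129 130 130 129 129 127 126 126]
 [129 130 133 141 140 134 132 130 130 130 130 132 130 129 130]
 [130 129 128 142 141 131 129 127 127 129 131 131 127 131 143]
 [121 122 125 138 135 122 119 120 121 123 126 127 126 133 147]
 [120 120 120 121 121 121 120 121 120 121 124 126 127 134 146]
 [118 118 121 121 121 120 121 120 121 120 119 116 124 140 146]
 [118 118 119 120 120 120 120 121 121 121 119 112 122 141 146]
 [120 119 119 119 120 120 120 119 121 121 118 104 118 143 148]
 [120 121 121 121 120 118 119 119 120 121 118 101 120 134 137]
 [121 122 121 121 120 122 120 119 119 119 118 110 140 144 133]
 [121 121 121 121 120 121 121 120 120 120 117 109 134 147 142]
 [119 121 121 121 121 122 122 120 121 119 111 107 131 146 143]
 [121 121 120 120 123 122 122 122 122 121 110 109 128 145 141]
 [121 122 121 121 120 121 121 122 122 120 109 107 120 141 140]
 [120 121 120 121 121 121 121 121 121 119 106 110 116 139 145]
 [121 122 122 122 122 120 122 122 121 119 108 116 121 132 138]
 [120 121 121 120 120 121 121 121 120 118 110 122 124 123 132]]
```

Call:
move_arm(deltas=[[0, 5, -28, 0, 0, 0, 0], [0, 5, -28, 0, 0, 0, 0], [0, 5, -28, 0, 0, 0, 0], [0, 5, -28, 0, 0, 0, 0], [0, 0, 0, 0, 0, 0, 0], [0, 0, 0, 0, 0, 0, 0]])

```text
clock: 47.87
eef_pos: [0.5323, -0.343, 0.1581]
tool_rot: [0.016, 1.0, 0.0, -0.0]
ft_force: [-0.7, -0.1, -3.6]
grip_width: 0.0188
grasp_force: 63.7
```

Run:
```python
from h import *
go(.5315,-.3434,.028,-1.8)
s=bot.camera("side"); cv2.imwrite("pics/side10.png",s); t=bot.camera("top"); cv2.imwrite("pics/top10.png",t)
s0=cv2.imread("pics/side0.png"); t0=cv2.imread("pics/top0.png")
for n,im in(("side",s),("top",t)):
    for q in("peg_top","cheek_face"):
        for d in bot.outline_of(q,n): print(n,q,round(d["conf"],2),d["rect"])
# grey (r-b small) blob near peg, now and at the start
for n,i0,i1,y0 in(("side",s0,s,-.137),("top",t0,t,-.137)):
    for tag,im,yy,xx in(("0",i0,y0,.6072),("now",i1,-.0877,.6084)):
        c=proj(n,[xx,yy,.08])[0]; u,v=c.round().astype(int); w=im[v-11:v+12,u-10:u+11].astype(int)
        g=(np.abs(w[...,2]-w[...,0])<22)
        k,l,st,ce=cv2.connectedComponentsWithStats(g.astype(np.uint8)); 
        print(n,tag,"proj z.09/.07",proj(n,[xx,yy,.09])[0].round(1),proj(n,[xx,yy,.07])[0].round(1),[(st[j].tolist(),(ce[j]+[u-10,v-11]).round(1).tolist()) for j in range(1,k) if st[j][4]>8])
```

```text
t 47.87 tcp [ 0.5323 -0.343   0.1581] phi 178.11 tilt -1.0 w 0.0188 F [-0.7 -0.1 -3.6] j [-0.57  0.55  0.25  1.27  0.   -0.54]
turn z -0.09
 shift after turn [  0.8  -0.4 130.1]
 shift now [  0.7  -0.4 130.1]
side peg_top 0.43 [280.4, 216.6, 9.1, 9.3]
side cheek_face 0.88 [270.4, 201.8, 27.3, 42.2]
top peg_top 0.46 [305.4, 190.5, 6.2, 7.2]
top peg_top 0.4 [236.2, 176.5, 47.0, 35.5]
top cheek_face 0.57 [286.6, 178.6, 49.3, 36.4]
top cheek_face 0.28 [305.2, 191.7, 5.9, 6.8]
side 0 proj z.09/.07 [281.7 223.9] [281.7 228.6] [([7, 13, 6, 6, 16], [281.8, 230.2])]
side now proj z.09/.07 [283.3 213.2] [283.3 217.8] [([8, 13, 6, 5, 20], [283.2, 219.8])]
top 0 proj z.09/.07 [329.7 186.9] [328.8 189. ] []
top now proj z.09/.07 [310.6 189.9] [310.1 192. ] []
```

Run:
```python
import cv2
a=cv2.imread("pics/side0.png");b=cv2.imread("pics/side10.png");c=cv2.imread("pics/side7.png")
print("start u=282");[print(v,a[v,280:285:2].tolist()) for v in range(218,238)]
print("before u=283 / now");[print(v,c[v,282:286:2].tolist(),b[v,282:286:2].tolist()) for v in range(206,230)]
```

```text
start u=282
218 [[59, 81, 112], [58, 81, 111], [57, 80, 110]]
219 [[59, 82, 113], [60, 83, 114], [59, 81, 113]]
220 [[58, 81, 113], [58, 81, 112], [58, 81, 113]]
221 [[56, 79, 109], [56, 78, 109], [56, 78, 110]]
222 [[63, 84, 113], [72, 92, 118], [59, 81, 111]]
223 [[121, 141, 162], [156, 175, 192], [108, 128, 150]]
224 [[195, 213, 221], [196, 213, 221], [192, 209, 219]]
225 [[203, 219, 224], [199, 216, 222], [199, 217, 224]]
226 [[203, 218, 224], [199, 216, 222], [200, 218, 223]]
227 [[201, 218, 224], [201, 218, 224], [197, 214, 222]]
228 [[176, 191, 200], [185, 202, 212], [141, 153, 160]]
229 [[113, 124, 131], [119, 130, 137], [106, 118, 128]]
230 [[94, 112, 123], [104, 115, 121], [90, 112, 131]]
231 [[91, 112, 123], [104, 114, 120], [89, 116, 136]]
232 [[95, 123, 142], [105, 114, 120], [88, 121, 146]]
233 [[94, 139, 172], [103, 115, 124], [77, 120, 151]]
234 [[96, 181, 232], [75, 122, 158], [68, 117, 153]]
235 [[83, 145, 203], [75, 129, 178], [65, 98, 136]]
236 [[78, 121, 182], [76, 119, 179], [81, 125, 189]]
237 [[64, 93, 134], [69, 101, 147], [75, 114, 171]]
before u=283 / now
2
[... 960 characters left out ...]
19, 225]]
220 [[96, 113, 124], [108, 117, 122]] [[206, 221, 226], [207, 222, 228]]
221 [[100, 118, 130], [108, 117, 122]] [[181, 196, 204], [191, 207, 217]]
222 [[86, 114, 135], [101, 119, 132]] [[115, 127, 135], [122, 132, 138]]
223 [[70, 119, 156], [74, 122, 158]] [[94, 134, 166], [94, 116, 133]]
224 [[62, 94, 132], [63, 102, 138]] [[83, 135, 198], [82, 136, 190]]
225 [[62, 89, 129], [60, 87, 124]] [[80, 127, 194], [80, 128, 194]]
226 [[58, 82, 115], [57, 80, 113]] [[58, 86, 125], [60, 88, 128]]
227 [[56, 77, 107], [56, 79, 112]] [[53, 74, 103], [53, 75, 106]]
228 [[62, 89, 130], [61, 88, 127]] [[60, 87, 128], [60, 86, 126]]
229 [[64, 95, 139], [64, 94, 140]] [[63, 93, 138], [62, 93, 138]]
```

The pixels say the peg is home or very nearly: the head has moved 4 px down and now rests on the boss. The mallet has pitched about 10° in the grip, so I'll level it by tilting the tool and give one more sure knock.

Call:
move_arm(deltas=[[0, -2, 30, 0, 0, 4.95, 0], [0, -2, 31, 0, 0, 4.95, 0], [0, -2, 32, 0, 0, 0, 0], [0, -2, 32, 0, 0, 0, 0], [0, -2, 33, 0, 0, 0, 0], [0, -2, 33, 0, 0, 0, 0], [0, -2, 33, 0, 0, 0, 0], [0, -2, 33, 0, 0, 0, 0], [0, 0, 0, 0, 0, 0, 0], [0, 0, 0, 0, 0, 0, 0]])

```text
clock: 49.0
eef_pos: [0.5569, -0.0832, 0.1564]
tool_rot: [0.013, 0.996, 0.001, -0.086]
ft_force: [-0.1, 0.3, -3.7]
grip_width: 0.0193
grasp_force: 63.7
```

Run:
```python
from h import *
go(.558,-.0861,.125)
print(R.from_quat(bot.get_obs()["tool_rot"]).as_matrix().round(3).tolist())
bot.camera("side"); heldfit()
```

```text
t 49.0 tcp [ 0.5569 -0.0832  0.1564] phi 178.5 tilt -0.98519 w 0.0193 F [-0.1  0.3 -3.7] j [-0.14  0.55  0.23  1.42 -0.02 -0.11]
 shift now [-6.6 -2.9 30.7]
[[-0.985, 0.026, -0.171], [0.026, 1.0, 0.005], [0.171, 0.0, -0.985]]
0.74 [238.9, 183.0, 53.3, 25.6]
d,pitch [0.0515332  0.04255371] 0.2427491545677185
```

Call:
move_arm(deltas=[[0, -3.5, -2.5, 15, 0, 0, 0], [0, -3, 0, 15, 0, 0, 0], [0, 0, 0, 0, 0, 0, 0], [0, 0, 0, 0, 0, 0, 0], [0, -3.4, 0, 20, 0, 0, 0], [0, -3, 0, 17, 0, 0, 0], [0, 0, 0, 0, 0, 0, 0]])

```text
clock: 49.68
eef_pos: [0.5575, -0.0895, 0.0879]
tool_rot: [0.016, 0.996, 0.001, -0.086]
ft_force: [-0.3, 0.6, -3.2]
grip_width: 0.0194
grasp_force: 66.1
```

Call:
move_arm(deltas=[[0, 0, 0, 0, 0, 0, 0], [0, 0, 0, 0, 0, 0, 0]])

```text
clock: 49.85
eef_pos: [0.5581, -0.089, 0.0889]
tool_rot: [0.016, 0.996, 0.001, -0.086]
ft_force: [-0.4, 0.0, -2.5]
grip_width: 0.0193
grasp_force: 66.1
```

Call:
move_arm(deltas=[[0, -0.5, 0, 2, 0, 0, 0], [0, -0.5, 0, 2, 0, 0, 0], [0, 0, 0, 0, 0, 0, 0]])

```text
clock: 50.1
eef_pos: [0.5583, -0.0889, 0.0871]
tool_rot: [0.016, 0.996, 0.001, -0.085]
ft_force: [-4.9, -0.5, 9.2]
grip_width: 0.0189
grasp_force: 68.1
```

Call:
move_arm(deltas=[[0, -0.5, 0, 2, 0, 0, 0], [0, -0.3, 0, 2, 0, 0, 0], [0, 0, 0, 0, 0, 0, 0]])

```text
clock: 50.35
eef_pos: [0.5579, -0.0891, 0.0859]
tool_rot: [0.016, 0.996, 0.001, -0.085]
ft_force: [-10.4, 0.0, 24.6]
grip_width: 0.019
grasp_force: 70.4
```

Call:
move_arm(deltas=[[0, 5, 0, -30, 0, 0, 0], [0, 7, 0, -40, 0, 0, 0], [0, 2.3, -32, 0.4, 0, 0, 0], [0, 2.3, -32, 0.4, 0, 0, 0], [0, 2.3, -32, 0.4, 0, 0, 0], [0, 2.3, -32, 0.4, 0, 0, 0], [0, 2.3, -32, 0.4, 0, 0, 0], [0, 2.3, -32, 0.4, 0, 0, 0], [0, 2.3, -32, 0.4, 0, 0, 0], [0, 2.3, -30, 0.4, 0, 0, 0]])

```text
clock: 51.18
eef_pos: [0.5311, -0.3437, 0.1509]
tool_rot: [0.016, 0.996, 0.001, -0.086]
ft_force: [0.6, -0.2, -4.8]
grip_width: 0.019
grasp_force: 66.5
```

Call:
move_arm(deltas=[[0, 0, 0, 0, 0, 0, 0], [0, 0, 0, 0, 0, 0, 0]])

```text
clock: 51.35
eef_pos: [0.5307, -0.3438, 0.1503]
tool_rot: [0.017, 0.996, 0.002, -0.086]
ft_force: [0.9, 0.3, -3.3]
grip_width: 0.0188
grasp_force: 66.5
```

Run:
```python
from h import *
go(.533,-.3425,.034)
im=bot.camera("side"); heldfit()
b=cv2.imread("pics/side10.png"); print([(v,im[v,282].tolist(),b[v,282].tolist()) for v in range(214,225)])
r=bot.outline_of("bar_mat","side"); print([(d["conf"],d["rect"]) for d in r])
```

```text
t 51.35 tcp [ 0.5307 -0.3438  0.1503] phi 177.99 tilt -0.98505 w 0.0188 F [ 0.9  0.3 -3.3] j [-0.54  0.68  0.44  1.49 -0.08 -0.49]
 shift now [-22.2   1.3 114.2]
0.93 [212.0, 243.9, 66.5, 29.1]
d,pitch [ 0.05074081 -0.05054054] 0.23523485660552979
0.45 [277.4, 187.0, 20.6, 15.5]
d,pitch [0.05 0.  ] 1.0
[(214, [54, 78, 113], [55, 79, 114]), (215, [58, 79, 110], [57, 79, 111]), (216, [112, 131, 153], [111, 130, 153]), (217, [202, 221, 226], [201, 220, 226]), (218, [210, 223, 228], [208, 221, 227]), (219, [208, 221, 227], [208, 221, 227]), (220, [208, 222, 227], [206, 221, 226]), (221, [182, 197, 205], [181, 196, 204]), (222, [116, 127, 135], [115, 127, 135]), (223, [93, 135, 167], [94, 134, 166]), (224, [82, 135, 199], [83, 135, 198])]
[(0.61, [222.8, 271.4, 72.8, 57.8])]
```

Call:
move_arm(deltas=[[0, 0, 1, 0, 0, 4, 0], [0, -7, 0, 28, 0, 0, 0], [0, -7, 0, 28, 0, 0, 0], [0, -7, 0, 28, 0, 0, 0], [0, -5, 0, 20, 0, 0, 0], [0, -1.2, 0, 5, 0, 0, 0], [0, 0, 0, 0, 0, 0, 0], [0, 0, 0, 0, 0, 0, 0]])

```text
clock: 52.17
eef_pos: [0.5325, -0.3403, 0.0394]
tool_rot: [0.015, 0.993, 0.002, -0.121]
ft_force: [0.3, -0.6, -4.3]
grip_width: 0.0194
grasp_force: 66.3
```

Call:
move_arm(deltas=[[0, -0.5, 0, 2, 0, 0, 0], [0, -0.5, 0, 2, 0, 0, 0], [0, 0, 0, 0, 0, 0, 0]])

```text
clock: 52.42
eef_pos: [0.5324, -0.3411, 0.0355]
tool_rot: [0.016, 0.993, 0.001, -0.12]
ft_force: [0.4, 0.2, -3.7]
grip_width: 0.0191
grasp_force: 66.3
```

Call:
move_arm(deltas=[[0, -0.5, 0, 2, 0, 0, 0], [0, -0.5, 0, 2, 0, 0, 0], [0, 0, 0, 0, 0, 0, 0]])

```text
clock: 52.67
eef_pos: [0.5314, -0.3408, 0.0298]
tool_rot: [0.016, 0.992, 0.002, -0.121]
ft_force: [-0.3, 0.4, -4.0]
grip_width: 0.0189
grasp_force: 66.3
```

Call:
move_arm(deltas=[[0, -0.5, 0, 2, 0, 0, 0], [0, -0.5, 0, 2, 0, 0, 0], [0, 0, 0, 0, 0, 0, 0]])

```text
clock: 52.92
eef_pos: [0.5319, -0.3409, 0.0261]
tool_rot: [0.016, 0.993, 0.002, -0.121]
ft_force: [0.3, 0.1, -3.4]
grip_width: 0.0192
grasp_force: 66.5
```

Call:
move_arm(deltas=[[0, -0.3, 0, 1.5, 0, 0, 0], [0, -0.3, 0, 1.5, 0, 0, 0], [0, 0, 0, 0, 0, 0, 0]])

```text
clock: 53.17
eef_pos: [0.5318, -0.3409, 0.0259]
tool_rot: [0.016, 0.993, 0.002, -0.121]
ft_force: [-2.9, 2.8, 9.9]
grip_width: 0.0192
grasp_force: 68.4
```

Call:
move_arm(deltas=[[0, 0.3, 0, -1.5, 0, 0, 0], [0.6, 0, 0, 0, 0, 0, 0], [1, 0, 0, 0, 0, 0, 0], [1, 0, 0, 0, 0, 0, 0], [1, 0, 0, 0, 0, 0, 0], [1, 0, 0, 0, 0, 0, 0], [1, 5, 0, -20, 0, 0, 0], [1, 9, 0, -38, 0, 0, 0], [1, 9, 0, -38, 0, 0, 0], [1, 9, 0, -38, 0, 0, 0]])

```text
clock: 54.0
eef_pos: [0.5323, -0.3406, 0.1631]
tool_rot: [0.016, 0.992, 0.002, -0.122]
ft_force: [0.9, -0.4, 0.0]
grip_width: 0.0855
grasp_force: 0.0
```

Call:
move_arm(deltas=[[1, 30, 0, -10, 0, 0, 0], [1, 35, 0, 0, 0, 0, 0], [1, 35, 0, 0, 0, 0, 0], [1, 35, 0, 0, 0, 0, 0], [1, 0, 0, 0, 0, 0, 0], [1, 0, 0, 0, 0, 0, 0]])

```text
clock: 54.5
eef_pos: [0.4029, -0.337, 0.2055]
tool_rot: [0.017, 0.993, 0.002, -0.121]
ft_force: [0.3, -1.1, 0.6]
grip_width: 0.0855
grasp_force: 0.0
```

Run:
```python
from h import *
go(.4,-.34,.2)
s=bot.camera("side"); cv2.imwrite("pics/side11.png",s)
for q in("mallet","candle","liqueur_bottle","bar_mat","deep_case_a","flat_case_a","cheek_face"):
    for d in bot.outline_of(q,"side"):
        print(q,round(d["conf"],2),[round(v) for v in d["rect"]])
        if q=="mallet" and d["rect"][2]>40: print(fit({"side":d["pixels"]},mallet,[.582,-.343,-.04]))
cv2.imwrite("pics/top11.png",bot.camera("top"))
r=bot.outline_of("mallet","top"); print([(d["conf"],d["rect"]) for d in r])
```

```text
t 54.5 tcp [ 0.4029 -0.337   0.2055] phi 178.07 tilt -0.97091 w 0.0855 F [ 0.3 -1.1  0.6] j [-0.62  0.47  0.22  1.52 -0.13 -0.57]
 shift now [ 1.4 -3.1  6. ]
mallet 0.68 [218, 271, 62, 31]
(array([ 0.58306323, -0.34355312, -0.03107206]), np.float64(0.14312422275543213))
candle 0.97 [314, 170, 16, 26]
liqueur_bottle 0.86 [312, 212, 18, 48]
liqueur_bottle 0.3 [273, 161, 25, 30]
bar_mat 0.55 [225, 273, 71, 53]
deep_case_a 0.61 [249, 138, 34, 22]
deep_case_a 0.46 [278, 189, 19, 16]
flat_case_a 0.61 [278, 164, 19, 28]
flat_case_a 0.33 [314, 213, 18, 52]
cheek_face 0.56 [271, 201, 26, 42]
cheek_face 0.23 [219, 273, 59, 32]
[(0.9, [389.7, 173.3, 28.2, 66.3])]
```

Run:
```python
from h import *
a=cv2.imread("pics/side10.png").astype(int);b=cv2.imread("pics/side11.png").astype(int)
print("column/cradle changed px",(np.abs(a-b).sum(2)[160:262,262:312]>60).sum())
print(bot.job_done())
```

```text
column/cradle changed px 484
the job is handed in; nothing more can be done
None
```

I finished the steps and handed the job in at about 54 s; no score came back. The two deep cases and the flat one are stacked and nipped, the peg looks fully home in the side camera after mallet knocks only, and the mallet is back on its head on the mat. The candle and bottle looked unmoved. My last side-camera check showed 484 changed pixels around the cradle and column, which I took for a change of light or shadow and handed in without checking.

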